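# Take the citrus juicer apart after use

## Robot

A 7-joint arm with a two-finger parallel gripper is mounted at the origin on a cart in front of the work surface, level with it; the furniture and walls round the work are solid. World frame = base frame: x ahead of the robot, y to its left, z up, the work surface at z = 0. Lengths are in m, angles in rad, forces in N, time in s.
With the tool pointing down it reaches from about 0.35 to 0.9 m from the base axis. Payload 19.9 kg.
Tool frame: the origin (TCP) lies on the centre line of the jaws, within the pads' length; the fingertips stand 19 mm ahead of it and the grasp point (between the pads) is the TCP; z points along the fingers, y is the direction in which the jaws open and shut (so a half turn about z gives the same grasp; the last joint's range is limited). The gripper opens to 85 mm and grips with 20 to 120 N. Pads are 22 mm wide; open, the fingers measure 114 mm over their backs; the gripper's body (76 mm by 85 mm) begins 54 mm behind the grasp point. The pads swing forward as they close: fully open they stand 13 mm farther back than shut.
Start: joints at [-1.161, 0.417, -0.01, 1.614, 0.005, 1.111, -0.053], TCP at [0.273, 0.562, 0.25] pointing down, gripper open.
Joint ranges: [-2.81, 2.81], [-0.39, 2.02], [-1.27, 1.25], [0.06, 2.57], [-1.19, 4.33], [0.19, 2], [-2.82, 2.82]. Speed limits (rad/s): [1.89, 1.89, 2.39, 2.39, 3.01, 3.01, 3.01].

## Interface

Orientations are given as [roll, pitch, yaw] about the fixed x, y, z axes, in that order (R = Rz(yaw) Ry(pitch) Rx(roll)).
In Python, from workcell import bot gives the robot as it stands. The module is installed in compiled form; this text tells all that it offers.
- The arm moves only by the shell command python3 -m inch 'ROWS' [FORCE]. ROWS is JSON, a list that holds one entry, the list of rows, each a list of 7 numbers: the shift along the world's x, y, z in cm, then the turn, a rotation vector about the world's x, y, z in rad, then the finger opening in cm, from 0 to 8.54. In form: [[[x, y, z, rx, ry, rz, fingers], ...]]. A call has 1 to 8 rows; each row shifts and turns the pose as measured when the row begins; what a row does not reach is not made up. A row lasts 1/8 s, in which the tool goes at most 62.5 mm and 10.7 degrees, less where a joint would pass 70% of its speed; a pose out of reach is approached as far as the arm can. A call with a gripper value outside its range is refused whole. The fingers move at their own pace and stop on an object; FORCE is the grip in N (left out, the last holds). Time passes only in rows, so rows that do not move let the fingers close. It gives the time, the measured TCP pose, the force and the opening at its end, in the units of the state.
- bot.get_state(): the state, without advancing time (a new reading comes with each control period).
- bot.grab_frame(name): name is "scene" or "side" or "wrist"; returns (picture, depth): 420x560x3 uint8, red, green, blue; 420x560 float32, m along the optical axis (not along the pixel's ray), 0 where there is no reading.
- bot.calibration(name): a dict with "fovy" (degrees; the focal length in pixels is half the picture's height over the tangent of half this angle, whatever the lens; pixels are square), "cx", "cy" (the principal point, pixels), "origin" and "orientation" of the camera in the world; the wrist camera has in their place "T_tool_cam" (4x4, takes a point from camera to tool coordinates, whose origin is the TCP and whose axes are the flange's). Camera axes: x right, y down, z forward; pixel columns grow to the right and rows downward; lengths in m; the calibration is good to about 2 mm. The wrist camera is an equidistant fisheye: a pixel r from the principal point sees the ray r / f radians off the axis. A picture is of the moment at which its call begins: read the wrist's pose just before it. calibration takes no time and is no camera call.
- bot.hand_in(): hands the job in, once; it reports no verdict.
The state is a dict: "clock": time; "joint_positions": joint angles; "qd": joint speeds; "tau": joint torques, N m; "eef_pos": TCP position; "eef_rot": TCP orientation; "ft_force": force on the tool from outside, world axes, zero at the start; "moment": the same for the moment, N m; "opening": opening from 0.0 (shut) to 1.0 (fully open).
Only numpy, scipy, OpenCV 4.12 (cv2) and the standard library are available. Lean on these libraries where they do the work, as an engineer would, in place of code of your own. Each camera call takes 0.05 s, during which the arm holds its last target.

## Task

The juicing is done: take the citrus juicer apart. Put the ribbed cone over the prong of the drying tray, lay the steel strainer by its rim on the white china bowl to drip, stand the juice bowl upright in the middle of the cork trivet, and put the dust cover back over the bare motor base so that it sits fully down on the shoulder. Keep the juice bowl level, do not drop anything, leave the mug and the timer alone, and let go of everything at the end.

Things in the scene. Friction and masses are not known exactly. Their poses are not given: they have to be found in the camera images.
- cone: ribbed white plastic reamer cone, hollow below, 70 g, 62 mm high: foot flange 72 mm across, 3 mm thick; above it a steep dome 53 mm across at 8 mm height, 46 mm at 36 mm, 34 mm at 50 mm: grip the dome 25 to 40 mm above its foot. Starts on top of the stack, foot on the strainer's floor round the hub (3 mm play). Origin: centre of its underside; z is its axis, up
- strainer: steel strainer, 110 g: flat rim 136 mm across, underside 16 mm above the origin; basket below it 98 mm across, 84 mm at the floor (top at 3 mm); upright tubular hub in the middle, 34 mm across, top at 38 mm: lift it by the hub once the cone is off. Starts with its rim on the juice bowl's, origin 42 mm above the juice bowl's. Origin: centre of its underside; z up
- juice_bowl: grey juice bowl, 220 g, rim 132 mm across, 58 mm high; foot ring 114 mm across; floor top at 12 mm; upright sleeve in the middle, 24 mm across, top at 66 mm: lift it by the sleeve, strainer off, straight up more than 75 mm to clear the spindle. Loop handle on its -x side reaches 103 mm from the axis, spout on +x. Starts on the motor base. Origin: centre of its underside; z up
- cover: tall white dust cover, dark line at its foot, 120 g, open below, 114 mm across outside, 108 mm inside, 86 mm high; dark round knob on top, 24 mm across from 96 to 116 mm above the origin, knob top at 118 mm: lift it by the knob. Starts standing on the worktop. Origin: centre of its lower edge; z up
- motor_base: white round motor base, fixed, 126 mm across. A flat shoulder 50 mm above its origin runs round a raised top 100 mm across that reaches 57 mm (edge bevelled); the juice bowl's foot and the dust cover both fit round this raised top (3 and 4 mm play) and rest on the shoulder. Steel spindle in the middle, 11 mm thick, top at 125 mm. Origin: centre of its underside; z up
- drying_peg: dark round drip tray, fixed, 104 mm across, 8 mm high with a 98 mm wide inside and floor 4 mm above the origin, with one upright steel prong 12 mm thick in the middle, top 52 mm above the origin. Origin: centre of its underside; z up
- drip_bowl: white china bowl, loose, 126 mm across the rim, 62 mm high, 280 g; the strainer's basket goes inside and its rim rests on the bowl's rim, the strainer's origin then 46 mm above the bowl's. Origin: centre of its underside; z up
- trivet: round cork trivet, fixed, 142 mm across, 9 mm thick. Origin: centre of its underside; z up
- red_mug: red mug, 82 mm across and 85 mm high, a bystander. Origin near the centre of its underside
- egg_timer: white round kitchen timer, 67 mm across and 57 mm high, a bystander. Origin: centre of its underside
Not all that is in view belongs to the job. Leave any green look-alike of the cone alone.

How it is judged:
At the end, for the whole second after the job is handed in: Each within: cone over the prong, foot on the tray, 13 mm of its centre; strainer level, rim on the white bowl's rim, centres 12 mm; juice bowl upright on the trivet, centres 15 mm; cover level on the base, centres 7 mm, at most 4 mm above the shoulder; all at rest (horizontal distance between cone and drying_peg below 0.013 m and z of cone in the frame of drying_peg between 0 and 0.008 m and angle between each of cone, strainer, drip_bowl's own z axis and vertical below 0.08 rad and horizontal distance between strainer and drip_bowl below 0.012 m and z of strainer in the frame of drip_bowl between 0.04 and 0.051 m and horizontal distance between juice_bowl and trivet below 0.015 m and z of juice_bowl in the frame of trivet between 0.005 and 0.013 m and angle between each of juice_bowl, cover's own z axis and vertical below 0.06 rad and horizontal distance between cover and motor_base below 0.007 m and z of cover in the frame of motor_base between 0.046 and 0.054 m and linear speed of each of cone, strainer, juice_bowl, cover below 0.02 m/s); the robot touches nothing.
It fails at once if the juice bowl is tipped more than 0.35 rad (angle between juice_bowl's own z axis and vertical above 0.35 rad).
It fails at once if a part of the juicer is dropped (falls freely at more than 0.7 m/s) ((linear speed of cone above 0.7 m/s and contact force between cone and anything else below 0.05 N) or (linear speed of strainer above 0.7 m/s and contact force between strainer and anything else below 0.05 N) or (linear speed of juice_bowl above 0.7 m/s and contact force between juice_bowl and anything else below 0.05 N) or (linear speed of cover above 0.7 m/s and contact force between cover and anything else below 0.05 N)).
It fails at once if the mug or the timer is moved more than 30 mm (distance of any of red_mug, egg_timer from where it was at the start of the episode above 0.03 m).
It also fails if it takes over 122 s, if anything falls off the work surface, if the arm or the gripper's body presses on something with over 40 N, if the wrist force passes 120 N, or if a joint passes its speed limit or range.

## Working session

There is one attempt and no reset: what is moved stays moved. The work goes in short steps, Python scripts to look and compute and a shell command to move; the robot and the scene stay as the last step left them, time stands still between calls to the robot, and variables do not carry over. Pictures are saved under pics/ and viewed, and the job is handed in when it is done.

```bash
ls; mkdir -p pics; python3 - <<'E'
from workcell import bot
import cv2,numpy as np
s=bot.get_state();print({k:np.round(v,3).tolist() for k,v in s.items()})
for n in ("scene","side","wrist"):
    p,d=bot.grab_frame(n);cv2.imwrite(f"pics/a_{n}.png",p[:,:,::-1]);np.save(f"pics/a_{n}_d.npy",d)
    print(n,bot.calibration(n))
E
```

```text
pics
{'clock': 0.0, 'joint_positions': [-1.161, 0.418, -0.01, 1.614, 0.005, 1.111, -0.053], 'qd': [0.003, -0.001, -0.002, -0.001, -0.001, 0.002, 0.003], 'tau': [0.0, -86.446, 0.679, -43.489, 0.019, 0.008, -0.0], 'eef_pos': [0.273, 0.562, 0.25], 'eef_rot': [-3.14, 0.0, 2.69], 'ft_force': [0.332, -0.461, -0.303], 'moment': [-0.01, 0.049, 0.006], 'opening': 1.003}
scene {'fovy': 57.83023052102395, 'cx': 286.31472439485833, 'cy': 209.5790483674297, 'origin': array([-0.17086512,  0.70232488,  0.92090203]), 'orientation': array([-2.32118427e+00, -1.51665498e-03, -2.24874595e+00])}
side {'fovy': 45.051595762831305, 'cx': 279.803309972541, 'cy': 206.4751447779539, 'origin': array([ 0.05476011, -0.91881215,  1.02602772]), 'orientation': array([-2.24580461, -0.01060861, -0.40196363])}
wrist {'fovy': 65.70646984690485, 'cx': 283.1601782944138, 'cy': 209.5956035305074, 'T_tool_cam': array([[ 1.08567376e-03, -9.59352366e-01, -2.82208894e-01,
         7.27280185e-02],
       [ 9.99998414e-01,  6.43039456e-04,  1.66107669e-03,
         2.41836919e-04],
       [-1.41208640e-03, -2.82210250e-01,  9.59351542e-01,
        -1.24616413e-01],
       [ 0.00000000e+00,  0.00000000e+00,  0.00000000e+00,
         1.00000000e+00]])}
```

View pics/a_scene.png

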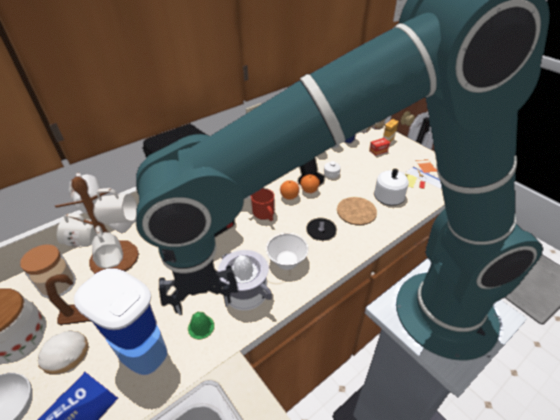

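View pics/a_side.png

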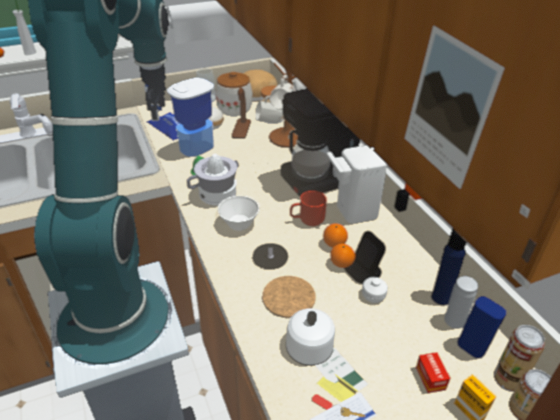

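View pics/a_wrist.png

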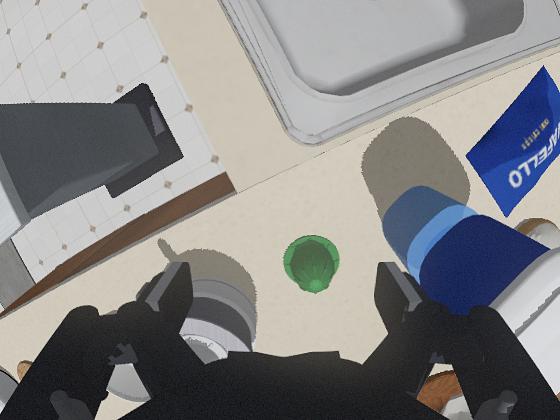

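Scene view: juicer stack at (245,270), green look-alike cone at (201,322), china bowl (287,252), drying tray (321,228), trivet (357,210), cover with knob (391,185). In the side view these are at (216,175), (197,165), (238,215), (270,255), (289,296) and (310,337). The mug is at (312,208) and the timer at (374,290). Now I'll measure them from depth.

```bash
cat > h.py <<'E'
import numpy as np,cv2
from scipy.spatial.transform import Rotation as R
from scipy.optimize import least_squares
from workcell import bot
def cloud(n,d,pose=None):
    c=bot.calibration(n);f=210/np.tan(np.radians(c['fovy'])/2)
    v,u=np.mgrid[0:420,0:560].astype(float)
    x=(u-c['cx']);y=(v-c['cy'])
    if n=='wrist':
        r=np.hypot(x,y)+1e-9;t=r/f;k=np.tan(t)/r
        P=np.stack([x*k*d,y*k*d,d],-1)
        T=c['T_tool_cam'];P=P@T[:3,:3].T+T[:3,3]
        p,e=pose;P=P@R.from_euler('xyz',e).as_matrix().T+p
    else:
        P=np.stack([x/f*d,y/f*d,d],-1)
        P=P@R.from_euler('xyz',c['orientation']).as_matrix().T+c['origin']
    P[d<=0]=np.nan
    return P
def circ(P,r=None,c0=None):
    P=P[:,:2];c0=np.median(P,0) if c0 is None else c0
    if r is None:
        g=lambda q:np.hypot(P[:,0]-q[0],P[:,1]-q[1])-q[2]
        s=least_squares(g,[*c0,.05],loss='soft_l1',f_scale=.002)
    else:
        g=lambda q:np.hypot(P[:,0]-q[0],P[:,1]-q[1])-r
        s=least_squares(g,c0,loss='soft_l1',f_scale=.002)
    return s.x,np.median(np.abs(g(s.x)))
E
python3 - <<'E'
from h import *
for n,L in (("side",dict(juicer=(216,175),bowl=(238,215),tray=(270,262),triv=(289,296),cover=(310,337),knob=(311,319),mug=(312,208),timer=(374,290),bench=(250,300),cone=(214,160))),("scene",dict(cone=(243,265),bowl=(287,252),tray=(312,230),triv=(357,210),cover=(391,192),knob=(395,173),timer=(333,170)))):
    P=cloud(n,np.load(f"pics/a_{n}_d.npy"))
    for k,(u,v) in L.items(): print(n,k,np.round(P[v,u],3))
    np.save(f"pics/{n}_P.npy",P)
E
```

```text
side juicer [0.392 0.365 0.101]
side bowl [0.423 0.255 0.011]
side tray [0.44  0.031 0.004]
side triv [ 0.436 -0.11   0.009]
side cover [ 0.402 -0.301  0.087]
side knob [ 0.416 -0.275  0.114]
side mug [0.611 0.12  0.082]
side timer [ 0.636 -0.201  0.04 ]
side bench [ 0.338 -0.08   0.005]
side cone [0.392 0.374 0.152]
scene cone [0.383 0.398 0.144]
scene bowl [0.437 0.208 0.008]
scene tray [0.462 0.081 0.005]
scene triv [ 0.43  -0.101  0.013]
scene cover [ 0.388 -0.219  0.061]
scene knob [ 0.414 -0.258  0.11 ]
scene timer [ 0.623 -0.168  0.042]
```

```bash
python3 - <<'E'
import cv2
a=cv2.imread('pics/a_side.png')[130:370,170:400];cv2.imwrite('pics/crop1.png',cv2.resize(a,None,fx=2.4,fy=2.4,interpolation=3))
E
```

```text
(no output)
```

View pics/crop1.png

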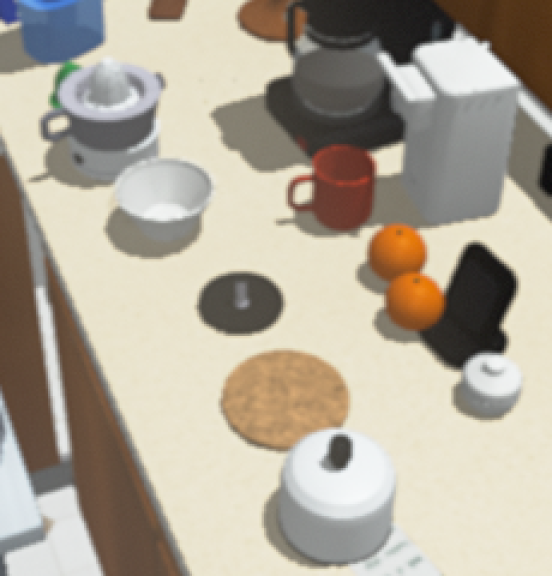

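```bash
python3 - <<'E'
from h import *
I={'juicer':(.39,.385,.10),'bowl':(.43,.23,.1),'tray':(.445,.06,.075),'triv':(.435,-.1,.09),'cover':(.41,-.27,.08),'mug':(.6,.13,.09),'timer':(.64,-.2,.05)}
for n in('side','scene'):
    P=np.load(f'pics/{n}_P.npy').reshape(-1,3);P=P[~np.isnan(P[:,0])]
    im=cv2.imread(f'pics/a_{n}.png').reshape(-1,3).astype(int)
    P=np.load(f'pics/{n}_P.npy').reshape(-1,3);g=~np.isnan(P[:,0]);P=P[g];im=im[g]
    def near(c,r,z0,z1,m=None):
        s=(np.hypot(P[:,0]-c[0],P[:,1]-c[1])<r)&(P[:,2]>z0)&(P[:,2]<z1)
        if m is not None:s&=m
        return P[s]
    z=P[:,2][(abs(P[:,0]-.34)<.03)&(abs(P[:,1]+.02)<.1)]; print(n,'bench z',np.median(z))
    for nm,c,r,z0,z1,rad in [('cone',(.39,.39),.06,.115,.132,None),('rimtop',(.39,.39),.085,.100,.116,None),('bowlrim',(.43,.23),.09,.052,.07,.062),('mugrim',(.6,.13),.08,.075,.1,.041),('knob',(.41,-.27),.08,.097,.122,.012),('coverside',(.41,-.27),.09,.02,.075,.057),('timer',(.64,-.2),.05,.01,.03,.0335),('green',(.3,.47),.08,.015,.05,None)]:
        Q=near(c,r,z0,z1)
        if len(Q)<8: print(nm,len(Q));continue
        print(nm,len(Q),np.round(Q.mean(0),3),'free',[np.round(x,4) for x in circ(Q)], 'fix',[np.round(x,4) for x in circ(Q,rad)] if rad else '', 'zmax',np.round(Q[:,2].max(),3))
    # colour based
    hsv=cv2.cvtColor(im.reshape(-1,1,3).astype(np.uint8),cv2.COLOR_BGR2HSV).reshape(-1,3)
    Q=near((.435,-.1),.085,-.01,.02,(hsv[:,1]>75)&(hsv[:,2]>90));
    from scipy.spatial import ConvexHull
    for nm,Q in(('triv',Q),('tray',near((.445,.06),.075,-.01,.03,hsv[:,2]<95))):
        print(nm,len(Q),Q.mean(0).round(3))
        (x,y),r=cv2.minEnclosingCircle(Q[:,:2].astype(np.float32)*1000);print(nm,'encl',x,y,r, 'z',np.median(Q[:,2]))
    Q=near((.445,.06),.03,.03,.07);print('prong',len(Q),Q.mean(0).round(4) if len(Q) else '')
    Q=near((.39,.39),.03,.147,.17);print('conetip',len(Q),Q.mean(0).round(4) if len(Q) else '')
E
```

```text
side bench z 0.0012153578092795048
cone 88 [0.393 0.378 0.123] free [array([0.3994, 0.4027, 0.0326]), np.float64(0.0028)] fix  zmax 0.132
rimtop 672 [0.393 0.379 0.109] free [array([0.3967, 0.3901, 0.0572]), np.float64(0.0078)] fix  zmax 0.116
bowlrim 296 [0.416 0.234 0.059] free [array([0.4148, 0.225 , 0.0603]), np.float64(0.0018)] fix [array([0.415 , 0.2248]), np.float64(0.0021)] zmax 0.068
mugrim 200 [0.628 0.153 0.082] free [array([0.6305, 0.1548, 0.0385]), np.float64(0.0015)] fix [array([0.6306, 0.1553]), np.float64(0.0026)] zmax 0.091
knob 116 [ 0.419 -0.269  0.113] free [array([ 0.42  , -0.2669,  0.0087]), np.float64(0.0013)] fix [array([ 0.422 , -0.2636]), np.float64(0.0015)] zmax 0.122
coverside 845 [ 0.401 -0.3    0.052] free [array([ 0.4206, -0.2656,  0.0549]), np.float64(0.0011)] fix [array([ 0.4218, -0.2634]), np.float64(0.001)] zmax 0.075
timer 120 [ 0.632 -0.206  0.022] free [array([ 0.6473, -0.1865,  0.0327]), np.float64(0.0009)] fix [array([ 0.6478, -0.1858]), np.float64(0.0009)] zmax 0.03
green 0
triv 1621 [ 0.435 -0.107  0.01 ]
triv encl 435.4105529785156 -107.6470
[... 976 characters left out ...]
e [array([ 0.4209, -0.2638,  0.055 ]), np.float64(0.0015)] fix [array([ 0.4221, -0.2658]), np.float64(0.0014)] zmax 0.075
timer 67 [ 0.631 -0.169  0.021] free [array([-461.7035,  491.6083,  674.9777]), np.float64(0.0044)] fix [array([ 0.6061, -0.1467]), np.float64(0.0072)] zmax 0.03
green 168 [0.352 0.428 0.033] free [array([-864.9794,  669.8791, 1094.0581]), np.float64(0.0022)] fix  zmax 0.05
triv 840 [ 0.433 -0.101  0.009]
triv encl 436.1708679199219 -105.65824890136719 72.58145141601562 z 0.009558119964482914
tray 450 [0.445 0.055 0.005]
tray encl 445.3960266113281 52.54340362548828 52.370819091796875 z 0.004823775891970028
prong 24 [0.4464 0.0551 0.0441]
conetip 88 [0.3941 0.3943 0.1521]
```

Measurements from both cameras agree to a few mm and the heights match the sizes given: stack (.397,.390), china bowl (.414,.227), tray (.446,.052), trivet (.436,-.107), cover (.421,-.265), mug (.631,.157), timer (.648,-.186).

Candidates for the cone are the white ribbed dome on the stack at side (214,160) / scene (243,265), and the green look-alike at scene (201,322). I take the white one, as the crop confirms.

```bash
python3 -m inch '[[[3.1,-4.3,1,0,0,0,6.8],[3.1,-4.3,0,0,0,0,6.8],[3.1,-4.3,0,0,0,0,6.8],[3.1,-4.3,0,0,0,0,6.8],[0,0,0,0,0,0,6.8]]]' 40
cat > look.py <<'E'
import sys
from h import *
tag=sys.argv[1]
for n in sys.argv[2:]:
    s=bot.get_state();p,d=bot.grab_frame(n);cv2.imwrite(f"pics/{tag}_{n}.png",p[:,:,::-1])
    np.save(f"pics/{tag}_{n}_P.npy",cloud(n,d,(s['eef_pos'],s['eef_rot'])))
    print(s['clock'],np.round(s['eef_pos'],4),np.round(s['eef_rot'],3))
E
python3 look.py b wrist scene side
```

```text
clock: 0.78
eef_pos: [0.3989, 0.384, 0.2588]
eef_rot: [-3.139, -0.0, 2.691]
ft_force: [-0.4, 1.7, -1.0]
opening: 0.798
0.775 [0.3989 0.384  0.2588] [-3.139 -0.     2.691]
0.825 [0.3975 0.3859 0.2588] [-3.139e+00 -1.000e-03  2.694e+00]
0.875 [0.3964 0.3873 0.2587] [-3.139e+00 -2.000e-03  2.696e+00]
```

View pics/b_wrist.png

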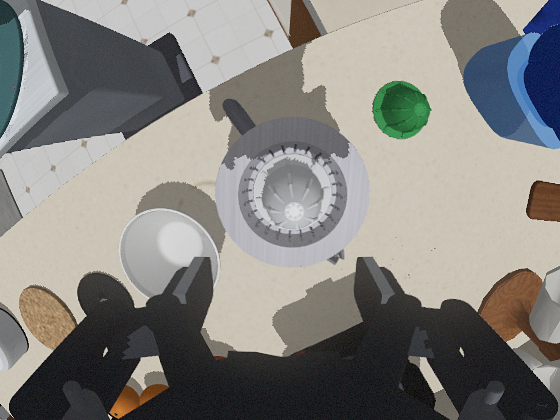

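Wrist view: white cone at (293,205) inside the strainer rim centred near (293,192), china bowl at (168,250), green cone apart at (401,110). Refining the centres next.

```bash
python3 - <<'E'
from h import *
P=np.load('pics/b_wrist_P.npy').reshape(-1,3);P=P[~np.isnan(P[:,0])]
def near(c,r,z0,z1):
    return P[(np.hypot(P[:,0]-c[0],P[:,1]-c[1])<r)&(P[:,2]>z0)&(P[:,2]<z1)]
c=(.397,.39)
Q=near(c,.085,.103,.116);h=Q[cv2.convexHull((Q[:,:2]*1000).astype(np.float32),returnPoints=False).ravel()]
print('rim',len(Q),np.median(Q[:,2]),circ(h,.068,c),circ(h,None,c))
for z in(.112,.12,.13,.14,.15): Q=near(c,.035,z,z+.006);print(z,len(Q),circ(Q,None,c))
Q=near(c,.02,.15,.2);print('tip',Q.mean(0),Q[:,2].max())
c=(.414,.227);Q=near(c,.07,.057,.069);h=Q[cv2.convexHull((Q[:,:2]*1000).astype(np.float32),returnPoints=False).ravel()]
print('bowl',circ(h,.063,c),circ(h,None,c))
E
```

```text
rim 11647 0.11130948736002785 (array([0.39779583, 0.39325891]), np.float64(0.00028101611267969395)) (array([0.39764305, 0.39315746, 0.06835269]), np.float64(0.0004492570270242316))
0.112 121 (array([0.39763113, 0.39363393, 0.02474552]), np.float64(0.00038802372048568276))
0.12 132 (array([0.3978491 , 0.3935497 , 0.02388772]), np.float64(0.0003284847278735171))
0.13 342 (array([0.39801633, 0.39362425, 0.02214909]), np.float64(0.0006021984259558227))
0.14 437 (array([0.39806838, 0.39379206, 0.01802694]), np.float64(0.0008736181678494458))
0.15 573 (array([0.39823966, 0.39360577, 0.01092769]), np.float64(0.0012532482986013678))
tip [0.39692139 0.39416042 0.15453659] 0.15907474876753236
bowl (array([0.41519045, 0.22839961]), np.float64(0.0001657745939020322)) (array([0.4151127 , 0.2284286 , 0.06288694]), np.float64(0.00017307978285747982))
```

```bash
cat > fit.py <<'E'
import sys
from h import *
# fit.py tag cam cx cy searchR z0 z1 [rad]
tag,n,*a=sys.argv[1:];a=[float(x) for x in a]
P=np.load(f'pics/{tag}_{n}_P.npy').reshape(-1,3);P=P[~np.isnan(P[:,0])]
c=a[:2];Q=P[(np.hypot(P[:,0]-c[0],P[:,1]-c[1])<a[2])&(P[:,2]>a[3])&(P[:,2]<a[4])]
h=Q[cv2.convexHull((Q[:,:2]*1000).astype(np.float32),returnPoints=False).ravel()]
r=a[5] if len(a)>5 else None
print(len(Q),'hull',[np.round(x,4) for x in circ(h,r,c)],'free',[np.round(x,4) for x in circ(h,None,c)],'all',[np.round(x,4) for x in circ(Q,None,c)],'z',np.median(Q[:,2]).round(4),Q[:,2].max().round(4))
E
python3 -m inch '[[[0.2,0.4,0,0,0,0,6.8],[0,0,0,0,0,0,6.8]]]'
python3 look.py c wrist; python3 fit.py c wrist .397 .392 .085 .103 .116 .068;python3 fit.py c wrist .397 .392 .035 .12 .127;python3 fit.py c wrist .415 .228 .07 .057 .069 .063
```

```text
clock: 1.18
eef_pos: [0.3965, 0.3942, 0.2584]
eef_rot: [-3.139, -0.002, 2.701]
ft_force: [0.1, 0.0, -0.5]
opening: 0.795
1.175 [0.3965 0.3942 0.2584] [-3.139e+00 -2.000e-03  2.701e+00]
11507 hull [array([0.397 , 0.3932]), np.float64(0.0005)] free [array([0.3969, 0.3932, 0.0682]), np.float64(0.0007)] all [array([0.397 , 0.3936, 0.0562]), np.float64(0.0066)] z 0.1113 0.1159
164 hull [array([0.3978, 0.3938, 0.025 ]), np.float64(0.0007)] free [array([0.3978, 0.3938, 0.025 ]), np.float64(0.0007)] all [array([0.3984, 0.3935, 0.0243]), np.float64(0.0004)] z 0.1235 0.1269
830 hull [array([0.4153, 0.2285]), np.float64(0.0003)] free [array([0.4154, 0.2285, 0.0631]), np.float64(0.0003)] all [array([0.4156, 0.2294, 0.0612]), np.float64(0.0008)] z 0.0619 0.0647
```

```bash
python3 -m inch '[[[0.1,-0.1,-5,0,0,0,6.8],[0,0,-4,0,0,0,6.8],[0,0,-2,0,0,0,6.8],[0,0,-1.5,0,0,0,6.8],[0,0,0,0,0,0,6.8]]]'
python3 - <<'E'
from workcell import bot;s=bot.get_state();print(s['eef_pos'],s['ft_force'],s['eef_rot'])
E
```

```text
clock: 1.85
eef_pos: [0.3964, 0.3949, 0.1303]
eef_rot: [-3.141, -0.002, 2.704]
ft_force: [-0.1, 0.2, 0.8]
opening: 0.797
[0.39642538 0.39488591 0.13028055] [-0.14341524  0.1930618   0.84381731] [-3.14089796e+00 -2.04169581e-03  2.70391944e+00]
```

Clear of contact; closing on the dome.

```bash
python3 -m inch '[[[0.1,-0.2,-0.2,0,0,0,5.4],[0,0,0,0,0,0,4],[0,0,0,0,0,0,4],[0,0,0,0,0,0,4],[0,0,0,0,0,0,4],[0,0,0,0,0,0,4]]]' 35
```

```text
clock: 2.6
eef_pos: [0.3983, 0.3937, 0.1307]
eef_rot: [3.139, -0.001, 2.704]
ft_force: [-0.3, 0.2, 0.3]
opening: 0.593
```

```bash
python3 -m inch '[[[0,0,0,0,0,0,4],[0,0,1,0,0,0,4],[0,0,2,0,0,0,4],[0,0,3,0,0,0,4],[0,0,3,0,0,0,4],[0,0,0,0,0,0,4]]]'
python3 look.py d wrist side
```

```text
clock: 3.35
eef_pos: [0.3983, 0.3936, 0.226]
eef_rot: [3.138, -0.001, 2.704]
ft_force: [-0.7, -0.2, -0.2]
opening: 0.595
3.35 [0.3983 0.3936 0.226 ] [ 3.138e+00 -1.000e-03  2.704e+00]
3.4 [0.3979 0.3932 0.2247] [ 3.140e+00 -1.000e-03  2.704e+00]
```

View pics/d_wrist.png

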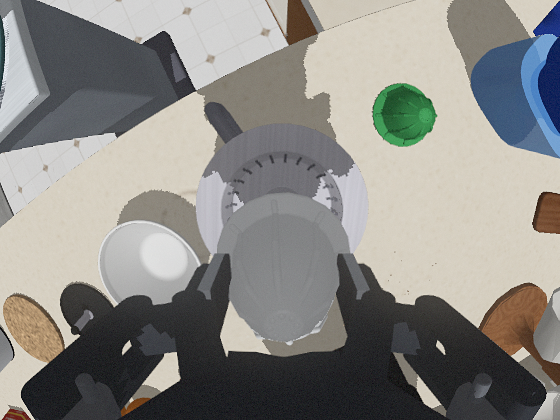

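View pics/d_side.png

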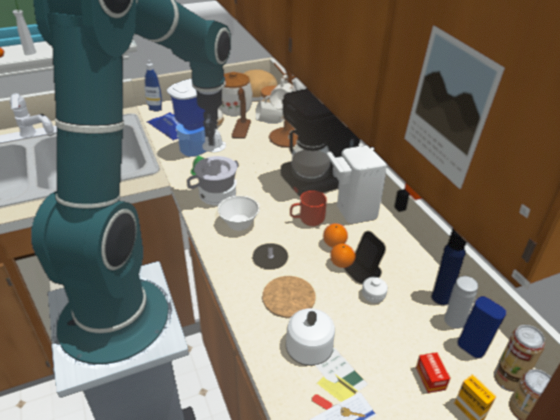

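Cone held between the pads (wrist (285,265)), strainer left in place. Carrying it over to the tray.

```bash
python3 -m inch '[[[0.7,-4.9,0,0,0,0,4],[0.7,-4.9,0,0,0,0,4],[0.7,-4.9,0,0,0,0,4],[0.7,-4.9,0,0,0,0,4],[0.7,-4.9,0,0,0,0,4],[0.7,-4.9,0,0,0,0,4],[0.3,-2,0,0,0,0,4],[0,0,0,0,0,0,4]]]'
python3 look.py e wrist side
```

```text
clock: 4.45
eef_pos: [0.4389, 0.0679, 0.2177]
eef_rot: [-3.134, -0.008, 2.704]
ft_force: [-0.2, 0.3, -0.4]
opening: 0.594
4.45 [0.4389 0.0679 0.2177] [-3.134 -0.008  2.704]
4.5 [0.4387 0.0688 0.2177] [-3.134 -0.008  2.705]
```

View pics/e_wrist.png

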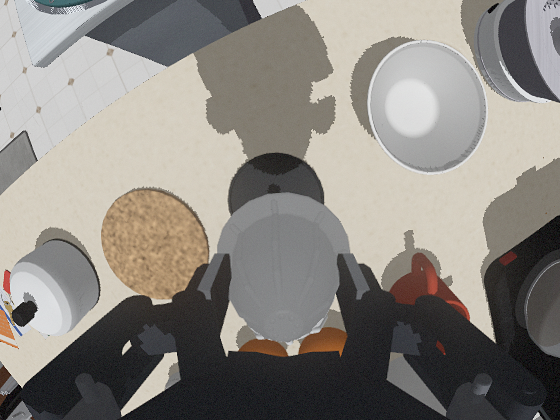

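```bash
python3 - <<'E'
from h import *
P=np.load('pics/e_wrist_P.npy');im=cv2.imread('pics/e_wrist.png');hsv=cv2.cvtColor(im,cv2.COLOR_BGR2HSV).astype(int)
def f(nm,c,R,z0,z1,m,rad):
    s=(np.hypot(P[...,0]-c[0],P[...,1]-c[1])<R)&(P[...,2]>z0)&(P[...,2]<z1)
    if m is not None:s&=m
    Q=P[s];h=Q[cv2.convexHull((Q[:,:2]*1000).astype(np.float32),returnPoints=False).ravel()]
    print(nm,len(Q),[np.round(x,4) for x in circ(h,rad,c)],[np.round(x,4) for x in circ(h,None,c)],np.median(Q[:,2]).round(4))
f('triv',(.436,-.107),.08,.005,.015,(hsv[...,1]>60)&(hsv[...,2]>90),.071)
f('bowl',(.415,.228),.07,.055,.07,None,.063)
f('coneflange',(.4387,.0679),.045,.17,.195,None,.036)
f('trayrim',(.446,.052),.056,.0045,.014,hsv[...,2]<110,.052)
f('knob',(.4215,-.265),.03,.1,.125,None,.012)
s=(np.hypot(P[...,0]-.446,P[...,1]-.052)<.02)&(P[...,2]>.03)&(P[...,2]<.06);print('prong',s.sum(),P[s].mean(0) if s.any() else '')
E
python3 fit.py e side .446 .052 .02 .03 .06;python3 -c "
import numpy as np,cv2
im=cv2.imread('pics/e_side.png')[180:300,200:360];cv2.imwrite('pics/e_crop.png',cv2.resize(im,None,fx=4,fy=4))"
```

```text
triv 8802 [array([ 0.4365, -0.1042]), np.float64(0.0006)] [array([ 0.4362, -0.1041,  0.0702]), np.float64(0.0003)] 0.0098
bowl 2483 [array([0.4151, 0.2279]), np.float64(0.0002)] [array([0.4151, 0.2279, 0.0631]), np.float64(0.0002)] 0.0616
coneflange 3708 [array([0.4393, 0.0682]), np.float64(0.0002)] [array([0.4377, 0.0692, 0.0344]), np.float64(0.0003)] 0.1887
trayrim 2613 [array([0.4488, 0.0536]), np.float64(0.0002)] [array([0.4478, 0.0539, 0.0511]), np.float64(0.0001)] 0.0053
knob 349 [array([ 0.4215, -0.2617]), np.float64(0.0003)] [array([ 0.4215, -0.2615,  0.0115]), np.float64(0.0002)] 0.1137
prong 0 
32 hull [array([0.4477, 0.0507, 0.0056]), np.float64(0.0003)] free [array([0.4477, 0.0507, 0.0056]), np.float64(0.0003)] all [array([0.4468, 0.0499, 0.0041]), np.float64(0.0006)] z 0.0454 0.0554
```

View pics/e_crop.png

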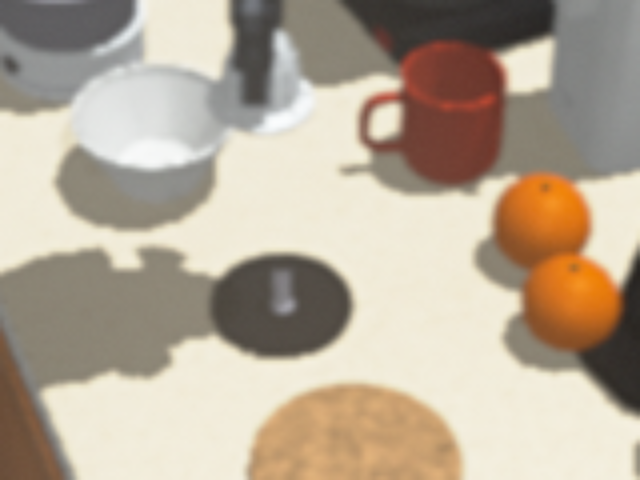

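```bash
python3 -m inch '[[[0.9,-1.6,0,0,0,0,4],[0,0,0,0,0,0,4],[0,0,0,0,0,0,4]]]'
python3 look.py f wrist; python3 fit.py f wrist .4475 .053 .045 .18 .195 .036;
```

```text
clock: 4.92
eef_pos: [0.4472, 0.057, 0.217]
eef_rot: [-3.134, -0.009, 2.712]
ft_force: [-0.3, 0.9, -0.0]
opening: 0.594
4.925 [0.4472 0.057  0.217 ] [-3.134 -0.009  2.712]
3769 hull [array([0.4476, 0.0572]), np.float64(0.0001)] free [array([0.4467, 0.0577, 0.0352]), np.float64(0.0002)] all [array([0.4476, 0.0571, 0.031 ]), np.float64(0.0027)] z 0.1881 0.195
```

Down over the prong, in steps, to about TCP z 0.045 first.

```bash
python3 -m inch '[[[0,-0.4,-4,0,0,0,4],[0,0,-4,0,0,0,4],[0,0,-3,0,0,0,4],[0,0,-0.5,0,0,0,4],[0,0,0,0,0,0,4]]]'
python3 look.py g side; python3 -c "
import numpy as np,cv2
im=cv2.imread('pics/g_side.png')[180:300,200:360];cv2.imwrite('pics/g_crop.png',cv2.resize(im,None,fx=4,fy=4))"
```

```text
clock: 5.6
eef_pos: [0.4472, 0.0564, 0.1004]
eef_rot: [-3.136, -0.007, 2.717]
ft_force: [0.3, 0.0, -0.0]
opening: 0.594
5.6 [0.4472 0.0564 0.1004] [-3.136 -0.007  2.717]
```

View pics/g_crop.png

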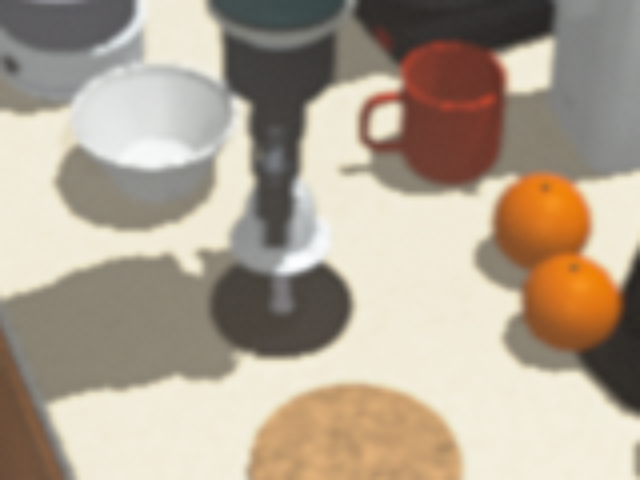

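The cone sits directly above the prong (prong at (283,290), flange at (280,245)). Lowering it.

```bash
python3 -m inch '[[[0,-0.4,-1.5,0,0,0,4],[0,0,-1.5,0,0,0,4],[0,0,-1.5,0,0,0,4],[0,0,-0.8,0,0,0,4],[0,0,0,0,0,0,4]]]'
```

```text
clock: 6.28
eef_pos: [0.448, 0.0524, 0.0452]
eef_rot: [-3.138, -0.006, 2.717]
ft_force: [-0.2, -0.4, -0.1]
opening: 0.595
```

```bash
python3 -m inch '[[[0,0,-0.4,0,0,0,4],[0,0,0,0,0,0,4],[0,0,-0.2,0,0,0,4],[0,0,0,0,0,0,4]]]'
```

```text
clock: 6.78
eef_pos: [0.4485, 0.0526, 0.0395]
eef_rot: [-3.139, -0.004, 2.717]
ft_force: [-0.2, -0.6, 0.2]
opening: 0.596
```

```bash
python3 -m inch '[[[0,0,-0.2,0,0,0,4],[0,0,0,0,0,0,4]]]';python3 -m inch '[[[0,0,-0.2,0,0,0,4],[0,0,0,0,0,0,4]]]'
```

```text
clock: 7.02
eef_pos: [0.4489, 0.0526, 0.0386]
eef_rot: [-3.14, -0.004, 2.716]
ft_force: [-4.5, -1.4, 12.1]
opening: 0.595
clock: 7.28
eef_pos: [0.449, 0.0524, 0.0384]
eef_rot: [-3.141, -0.004, 2.716]
ft_force: [-3.2, -1.0, 10.8]
opening: 0.599
```

Contact. Releasing gradually and rising.

```bash
python3 -m inch '[[[0,0,0.1,0,0,0,5.6],[0,0,0,0,0,0,6.2],[0,0,0,0,0,0,6.6],[0,0,0,0,0,0,6.6],[0,0,2,0,0,0,6.6],[0,0,4,0,0,0,6.6],[0,0,5,0,0,0,6.6],[0,0,5,0,0,0,6.6]]]'
python3 look.py i side wrist; python3 -c "
import numpy as np,cv2
im=cv2.imread('pics/i_side.png')[180:300,200:360];cv2.imwrite('pics/i_crop.png',cv2.resize(im,None,fx=4,fy=4))"
python3 fit.py i wrist .448 .0525 .04 .02 .04;python3 fit.py i wrist .448 .0525 .045 .06 .08;python3 fit.py i wrist .448 .0525 .045 .005 .012
```

```text
clock: 8.28
eef_pos: [0.4466, 0.0518, 0.2008]
eef_rot: [-3.136, -0.009, 2.715]
ft_force: [0.1, 0.1, -0.1]
opening: 0.772
8.275 [0.4466 0.0518 0.2008] [-3.136 -0.009  2.715]
8.325 [0.4489 0.0518 0.2065] [-3.141 -0.004  2.715]
350 hull [array([0.4482, 0.0535, 0.0259]), np.float64(0.0008)] free [array([0.4482, 0.0535, 0.0259]), np.float64(0.0008)] all [array([0.4494, 0.0534, 0.0246]), np.float64(0.0007)] z 0.0307 0.04
677 hull [array([0.4488, 0.0534, 0.0133]), np.float64(0.0003)] free [array([0.4488, 0.0534, 0.0133]), np.float64(0.0003)] all [array([0.4487, 0.0536, 0.0088]), np.float64(0.0024)] z 0.0644 0.0688
2274 hull [array([0.4481, 0.0526, 0.0447]), np.float64(0.0001)] free [array([0.4481, 0.0526, 0.0447]), np.float64(0.0001)] all [array([0.4501, 0.0524, 0.0359]), np.float64(0.0041)] z 0.0072 0.012
```

View pics/i_wrist.png

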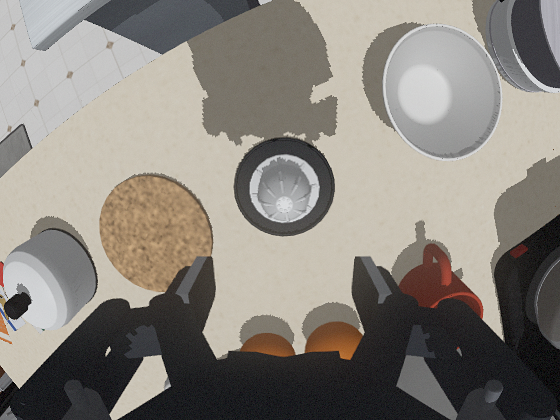

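View pics/i_crop.png

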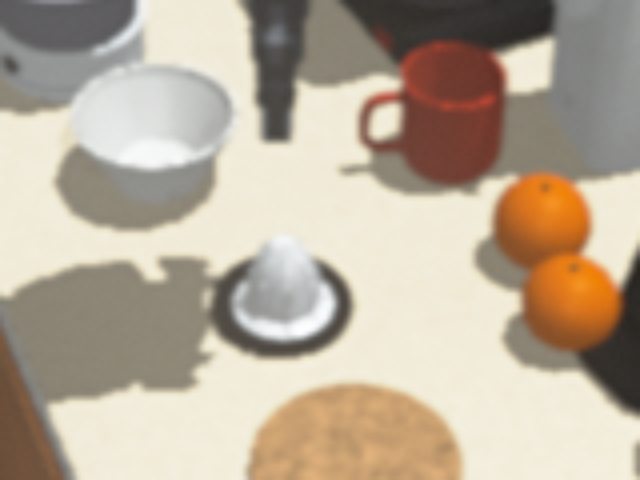

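Cone is seated centred on the tray (wrist (285,190), top z about 0.067). Back to the stack for the strainer.

```bash
python3 -m inch '[[[-0.7,4.9,0.5,0,0,0,5.2],[-0.7,4.9,0.5,0,0,0,5.2],[-0.7,4.9,0,0,0,0,5.2],[-0.7,4.9,0,0,0,0,5.2],[-0.7,4.9,0,0,0,0,5.2],[-0.7,4.9,0,0,0,0,5.2],[-0.7,4.5,0,0,0,0,5.2],[0,0,0,0,0,0,5.2]]]'
python3 -m inch '[[[0,0,0,0,0,0,5.2]]]'
python3 look.py j wrist;  python3 fit.py j wrist .397 .393 .085 .103 .114 .068;python3 fit.py j wrist .397 .393 .03 .122 .135 .017
```

```text
clock: 9.38
eef_pos: [0.396, 0.4015, 0.2129]
eef_rot: [3.141, -0.004, 2.713]
ft_force: [0.6, -1.0, -0.1]
opening: 0.606
clock: 9.5
eef_pos: [0.3961, 0.4009, 0.2124]
eef_rot: [-3.141, -0.004, 2.713]
ft_force: [1.1, -0.6, 0.9]
opening: 0.613
9.5 [0.3961 0.4009 0.2124] [-3.141 -0.004  2.713]
14468 hull [array([0.398 , 0.3935]), np.float64(0.0003)] free [array([0.3981, 0.3934, 0.0684]), np.float64(0.0006)] all [array([0.3956, 0.3942, 0.0556]), np.float64(0.0065)] z 0.1113 0.114
1118 hull [array([0.398 , 0.3937]), np.float64(0.0001)] free [array([0.398 , 0.3937, 0.0171]), np.float64(0.0001)] all [array([0.3975, 0.394 , 0.015 ]), np.float64(0.001)] z 0.1296 0.1324
```

View pics/j_wrist.png

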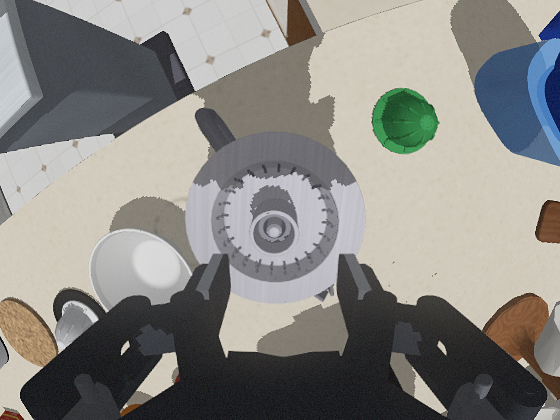

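```bash
python3 -m inch '[[[0.2,-0.6,0,0,0,0,4.6],[0,0,-3,0,0,0,4.6],[0,0,0,0,0,0,4.6],[0,0,0,0,0,0,4.6]]]'
```

```text
clock: 10.05
eef_pos: [0.4003, 0.3914, 0.1837]
eef_rot: [3.141, -0.003, 2.708]
ft_force: [-0.6, 0.8, 0.4]
opening: 0.542
```

```bash
python3 -m inch '[[[-0.2,0.2,-2.5,0,0,0,4.6],[0,0,-2,0,0,0,4.6],[0,0,-1,0,0,0,4.6],[0,0,0,0,0,0,4.6],[0,0,0,0,0,0,4.6]]]'
```

```text
clock: 10.68
eef_pos: [0.4006, 0.3942, 0.1326]
eef_rot: [3.134, -0.001, 2.707]
ft_force: [0.1, 0.2, -0.8]
opening: 0.542
```

```bash
python3 -m inch '[[[-0.3,0,-0.6,0,0,0,4.6],[0,0,-0.6,0,0,0,4.6],[0,0,0,0,0,0,4.6],[0,0,0,0,0,0,3],[0,0,0,0,0,0,3],[0,0,0,0,0,0,3],[0,0,0,0,0,0,3],[0,0,0,0,0,0,3]]]' 50
```

```text
clock: 11.68
eef_pos: [0.3977, 0.3946, 0.1213]
eef_rot: [3.133, -0.0, 2.707]
ft_force: [-0.8, -0.5, 0.8]
opening: 0.406
```

Opening 34.5 mm matches the hub. Lifting.

```bash
python3 -m inch '[[[0,0,0.5,0,0,0,3],[0,0,1,0,0,0,3],[0,0,2,0,0,0,3],[0,0,3,0,0,0,3],[0,0,3,0,0,0,3],[0,0,0,0,0,0,3],[0,0,0,0,0,0,3]]]'
python3 look.py k wrist side
```

```text
clock: 12.55
eef_pos: [0.3976, 0.3943, 0.2219]
eef_rot: [3.132, 0.0, 2.707]
ft_force: [0.3, -1.3, -1.5]
opening: 0.406
12.55 [0.3976 0.3943 0.2219] [3.132 0.    2.707]
12.6 [0.3977 0.3943 0.2219] [3.131 0.    2.706]
```

View pics/k_side.png

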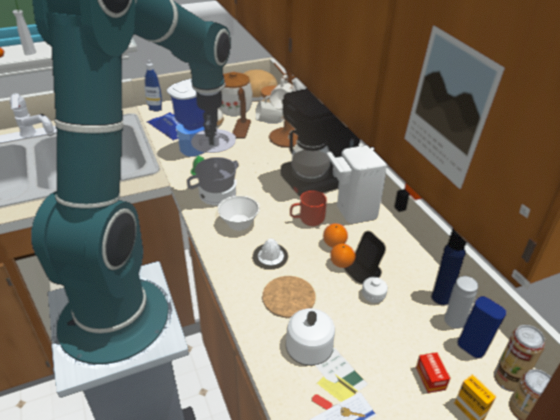

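View pics/k_wrist.png

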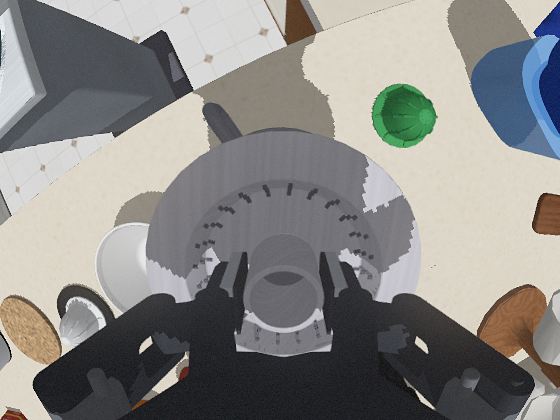

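Strainer is lifted cleanly (side (213,140)); the juice bowl stays put. Moving over the china bowl.

```bash
python3 fit.py k wrist .3976 .3943 .08 .203 .219 .068; python3 -m inch '[[[0.4,-4,0,0,0,0,3],[0.4,-4,0,0,0,0,3],[0.4,-4,0,0,0,0,3],[0.4,-4,0,0,0,0,3],[0.1,-0.6,0,0,0,0,3],[0,0,0,0,0,0,3],[0,0,0,0,0,0,3]]]'
python3 look.py l wrist side; python3 fit.py l wrist .4151 .228 .08 .203 .219 .068
```

```text
25969 hull [array([0.3985, 0.3945]), np.float64(0.0003)] free [array([0.3966, 0.3953, 0.0662]), np.float64(0.0006)] all [array([0.3922, 0.3974, 0.0514]), np.float64(0.006)] z 0.2118 0.219
clock: 13.52
eef_pos: [0.4128, 0.2239, 0.2176]
eef_rot: [3.138, -0.003, 2.708]
ft_force: [-0.3, 0.4, 0.2]
opening: 0.409
13.525 [0.4128 0.2239 0.2176] [ 3.138e+00 -3.000e-03  2.708e+00]
13.575 [0.4127 0.224  0.2176] [ 3.138e+00 -3.000e-03  2.709e+00]
24356 hull [array([0.4131, 0.2244]), np.float64(0.0008)] free [array([0.4061, 0.2289, 0.0609]), np.float64(0.0021)] all [array([0.4073, 0.227 , 0.0518]), np.float64(0.0059)] z 0.2078 0.219
```

View pics/l_side.png

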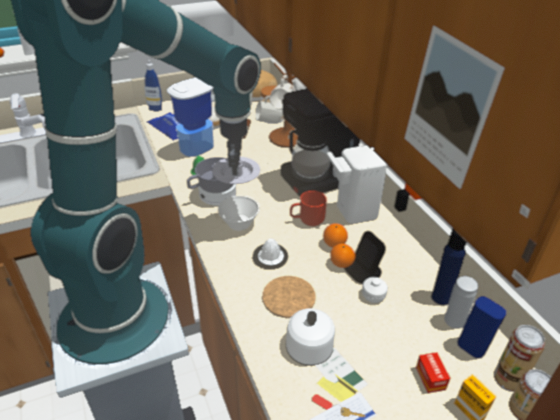

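```bash
python3 -m inch '[[[0.2,0.4,-3,0,0,0,3],[0,0,-4,0,0,0,3],[0,0,-3,0,0,0,3],[0,0,-1,0,0,0,3],[0,0,0,0,0,0,3],[0,0,0,0,0,0,3]]]'
python3 look.py m side scene; python3 -c "
import numpy as np,cv2
a=cv2.imread('pics/m_side.png')[140:260,170:330];b=cv2.imread('pics/m_scene.png')[180:300,210:370];cv2.imwrite('pics/m_crop.png',cv2.resize(np.hstack([a,b]),None,fx=2.5,fy=2.5))"
```

```text
clock: 14.38
eef_pos: [0.4152, 0.232, 0.1063]
eef_rot: [3.134, -0.002, 2.714]
ft_force: [0.1, -0.3, -0.0]
opening: 0.406
14.375 [0.4152 0.232  0.1063] [ 3.134e+00 -2.000e-03  2.714e+00]
14.425 [0.4153 0.232  0.1064] [ 3.134e+00 -1.000e-03  2.714e+00]
```

View pics/m_crop.png

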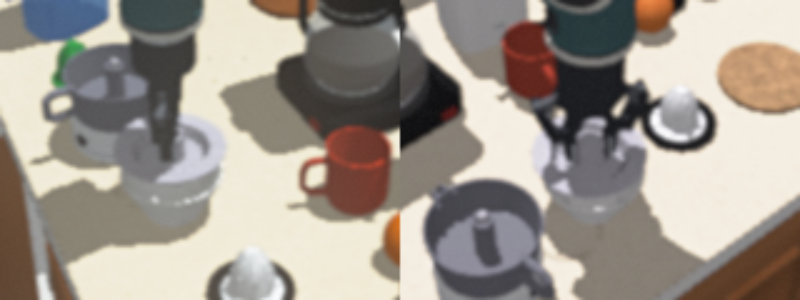

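```bash
python3 -m inch '[[[0,-0.4,-1,0,0,0,3],[0,0,-0.8,0,0,0,3],[0,0,-0.6,0,0,0,3],[0,0,0,0,0,0,3],[0,0,0,0,0,0,3]]]'; python3 -m inch '[[[0,0,-0.3,0,0,0,3],[0,0,0,0,0,0,3]]]'
```

```text
clock: 15.1
eef_pos: [0.4156, 0.2277, 0.0814]
eef_rot: [3.133, -0.001, 2.713]
ft_force: [0.0, -0.7, -2.1]
opening: 0.406
clock: 15.35
eef_pos: [0.4156, 0.2279, 0.0784]
eef_rot: [3.133, -0.001, 2.713]
ft_force: [-0.1, 0.1, -1.1]
opening: 0.404
```

```bash
python3 -m inch '[[[0,0,-0.2,0,0,0,3],[0,0,0,0,0,0,3]]]'; python3 -m inch '[[[0,0,-0.2,0,0,0,3],[0,0,0,0,0,0,3]]]'
```

```text
clock: 15.6
eef_pos: [0.4157, 0.2279, 0.0763]
eef_rot: [3.132, -0.0, 2.713]
ft_force: [0.1, 0.7, -0.1]
opening: 0.406
clock: 15.85
eef_pos: [0.416, 0.2281, 0.0748]
eef_rot: [3.132, -0.0, 2.713]
ft_force: [-2.4, -2.5, 7.1]
opening: 0.409
```

Contact at the predicted height (0.075). Releasing and rising.

```bash
python3 -m inch '[[[0,0,0,0,0,0,4.2],[0,0,0,0,0,0,4.6],[0,0,0,0,0,0,4.6],[0,0,1,0,0,0,4.6],[0,0,3,0,0,0,4.6],[0,0,4,0,0,0,4.6],[0,0,5,0,0,0,4.6],[0,0,2,0,0,0,4.6]]]'
python3 look.py n wrist; python3 fit.py n wrist .4151 .228 .08 .053 .071 .068;python3 fit.py n wrist .415 .228 .03 .075 .09 .017
```

```text
clock: 16.85
eef_pos: [0.415, 0.2271, 0.2307]
eef_rot: [3.134, -0.001, 2.713]
ft_force: [0.8, -0.6, -0.4]
opening: 0.543
16.85 [0.415  0.2271 0.2307] [ 3.134e+00 -1.000e-03  2.713e+00]
10587 hull [array([0.4174, 0.2282]), np.float64(0.0002)] free [array([0.4173, 0.2282, 0.0679]), np.float64(0.0002)] all [array([0.4157, 0.2288, 0.055 ]), np.float64(0.0069)] z 0.065 0.071
541 hull [array([0.4169, 0.2287]), np.float64(0.0001)] free [array([0.4169, 0.2287, 0.0169]), np.float64(0.0001)] all [array([0.4164, 0.2289, 0.0154]), np.float64(0.0008)] z 0.0837 0.0863
```

View pics/n_wrist.png

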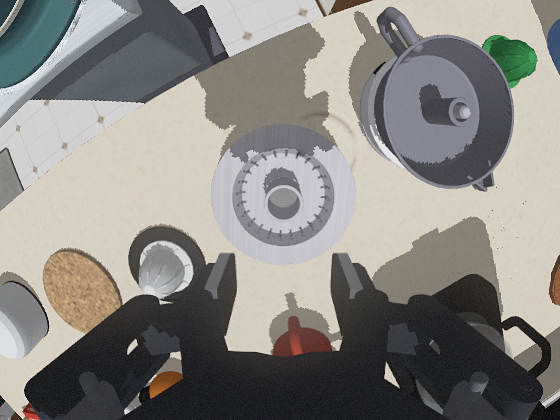

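Strainer rests level on the bowl (rim centre (283,193), rim z 0.065, about 2 mm off centre). Next is the juice bowl, by its sleeve (459,112).

```bash
python3 -m inch '[[[-0.4,4,0,0,0,0,4],[-0.4,4,0,0,0,0,4],[-0.4,4,0,0,0,0,4],[-0.4,4,0,0,0,0,4],[-0.1,0.4,0,0,0,0,4],[0,0,0,0,0,0,4],[0,0,0,0,0,0,4]]]'
python3 look.py o wrist side;  python3 fit.py o wrist .398 .3936 .08 .1 .114 .066;python3 fit.py o wrist .398 .3936 .02 .113 .119 .012
python3 fit.py o wrist .398 .3936 .015 .120 .130
```

```text
clock: 17.77
eef_pos: [0.3979, 0.3942, 0.2353]
eef_rot: [3.129, 0.002, 2.709]
ft_force: [0.1, 0.1, 0.8]
opening: 0.466
17.775 [0.3979 0.3942 0.2353] [3.129e+00 2.000e-03 2.709e+00]
17.825 [0.398  0.3941 0.2353] [3.129e+00 2.000e-03 2.709e+00]
3713 hull [array([0.3974, 0.3932]), np.float64(0.0005)] free [array([0.3973, 0.3932, 0.0663]), np.float64(0.0007)] all [array([0.3975, 0.3937, 0.0632]), np.float64(0.0012)] z 0.1076 0.1139
463 hull [array([0.398 , 0.3939]), np.float64(0.0001)] free [array([0.398 , 0.3939, 0.0119]), np.float64(0.0001)] all [array([0.398, 0.394, 0.01 ]), np.float64(0.0012)] z 0.1166 0.1189
162 hull [array([0.3979, 0.3939, 0.0053]), np.float64(0.0001)] free [array([0.3979, 0.3939, 0.0053]), np.float64(0.0001)] all [array([0.3976, 0.3941, 0.0037]), np.float64(0.001)] z 0.125 0.1277
```

View pics/o_wrist.png

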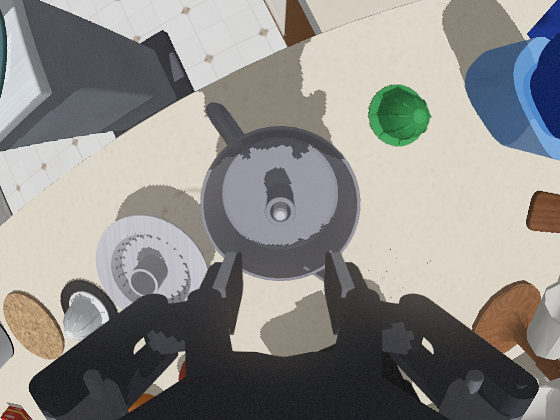

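```bash
python3 -m inch '[[[0,0,-4,-0.011,0.005,0,4],[0,0,-4,0,0,0,4],[0,0,-2.5,0,0,0,4],[0,0,-1,0,0,0,4],[0,0,0,0,0,0,4],[0,0,0,0,0,0,4]]]'
```

```text
clock: 18.62
eef_pos: [0.4002, 0.3921, 0.1203]
eef_rot: [3.138, 0.004, 2.705]
ft_force: [-0.8, -0.1, 0.2]
opening: 0.471
```

```bash
python3 -m inch '[[[-0.2,0.2,-1.2,0,0,0,4],[0,0,-0.9,0,0,0,4],[0,0,0,0,0,0,4],[0,0,0,0,0,0,4]]]';python3 -m inch '[[[0,0,0,0,0,0,3],[0,0,0,0,0,0,2],[0,0,0,0,0,0,2],[0,0,0,0,0,0,2],[0,0,0,0,0,0,2],[0,0,0,0,0,0,2]]]' 70
```

```text
clock: 19.12
eef_pos: [0.3985, 0.3949, 0.0992]
eef_rot: [3.135, 0.004, 2.705]
ft_force: [-0.2, 0.1, -0.3]
opening: 0.467
clock: 19.88
eef_pos: [0.3989, 0.3951, 0.0998]
eef_rot: [3.134, 0.005, 2.705]
ft_force: [0.6, -0.1, 0.4]
opening: 0.272
```

Gripped at about 23 mm (sleeve 24). Lifting straight up.

```bash
python3 -m inch '[[[0,0,0.5,0,0,0,2],[0,0,1,0,0,0,2],[0,0,2,0,0,0,2],[0,0,0,0,0,0,2]]]';python3 -m inch '[[[0,0,2,0,0,0,2],[0,0,2.5,0,0,0,2],[0,0,2.5,0,0,0,2],[0,0,2,0,0,0,2],[0,0,0,0,0,0,2],[0,0,0,0,0,0,2]]]'
python3 look.py p side wrist
```

```text
clock: 20.38
eef_pos: [0.3987, 0.3948, 0.1367]
eef_rot: [3.135, 0.005, 2.705]
ft_force: [0.6, 0.3, -2.4]
opening: 0.279
clock: 21.12
eef_pos: [0.3972, 0.3936, 0.2256]
eef_rot: [3.139, 0.003, 2.705]
ft_force: [0.6, 0.7, -2.9]
opening: 0.276
21.125 [0.3972 0.3936 0.2256] [3.139e+00 3.000e-03 2.705e+00]
21.175 [0.3973 0.3936 0.2256] [3.139e+00 3.000e-03 2.705e+00]
```

View pics/p_side.png

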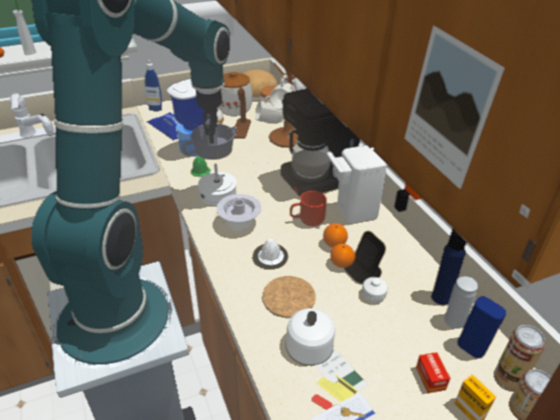

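View pics/p_wrist.png

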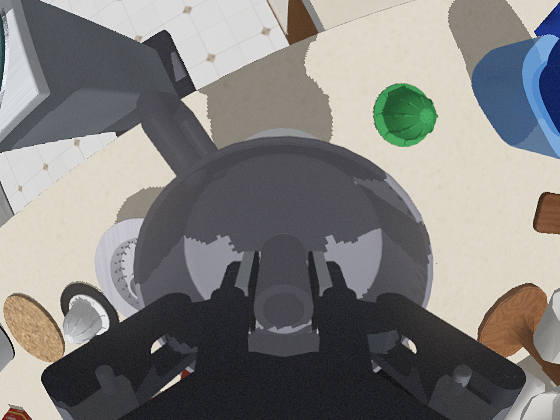

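Bowl is clear of the spindle and level (side (212,138)). Carrying to the trivet.

```bash
python3 -m inch '[[[0.2,-2,0.2,0,0,0,2],[0.3,-4,0,0,0,0,2],[0.35,-4.5,0,0,0,0,2],[0.35,-4.5,0,0,0,0,2],[0.35,-4.5,0,0,0,0,2],[0.35,-4.5,0,0,0,0,2],[0.35,-4.5,0,0,0,0,2],[0.35,-4.5,0,0,0,0,2]]]';python3 -m inch '[[[0.35,-4.5,0,0,0,0,2],[0.35,-4.5,0,0,0,0,2],[0.3,-4,0,0,0,0,2],[0.2,-2.5,0,0,0,0,2],[0,-1,0,0,0,0,2],[0,0,0,0,0,0,2],[0,0,0,0,0,0,2]]]'
python3 look.py q side wrist
```

```text
clock: 22.22
eef_pos: [0.42, 0.0491, 0.2239]
eef_rot: [-3.14, 0.001, 2.705]
ft_force: [2.5, -0.2, -3.2]
opening: 0.279
clock: 23.1
eef_pos: [0.4269, -0.1263, 0.2224]
eef_rot: [-3.141, -0.001, 2.697]
ft_force: [-0.4, 1.2, -2.2]
opening: 0.275
23.1 [ 0.4269 -0.1263  0.2224] [-3.141e+00 -1.000e-03  2.697e+00]
23.15 [ 0.427  -0.1263  0.2224] [-3.141e+00 -1.000e-03  2.698e+00]
```

View pics/q_side.png

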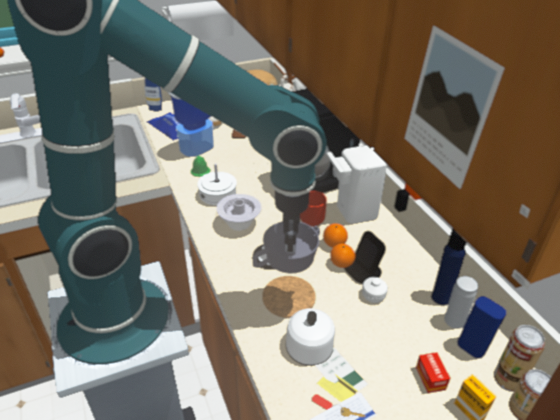

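View pics/q_wrist.png

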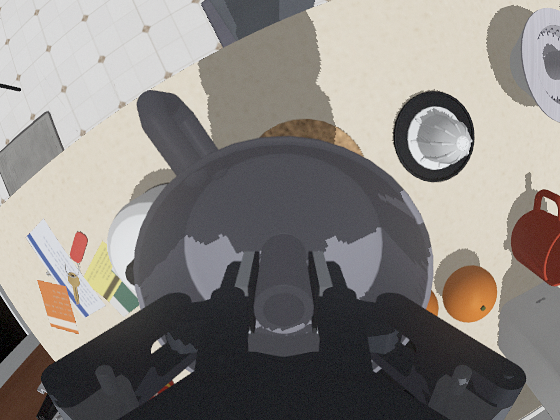

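```bash
python3 - <<'E'
from h import *
P=np.load('pics/q_wrist_P.npy')
for u,v in((155,105),(170,130),(200,160)): print(P[v,u], np.degrees(np.arctan2(P[v,u,1]+.1263,P[v,u,0]-.4269)))
E
python3 -m inch '[[[0.9,2.1,0,0,0,0,2],[0,0,0,0,0,0,2],[0,0,0,0,0,0,2]]]'
```

```text
[ 0.3348678  -0.1360163   0.22758106] -173.97332427257905
[ 0.34682875 -0.13402831  0.23048097] -174.4870091785739
[ 0.36214794 -0.12862757  0.23134263] -177.94133997873124
clock: 23.58
eef_pos: [0.4363, -0.1034, 0.2225]
eef_rot: [-3.141, -0.001, 2.7]
ft_force: [0.1, -0.3, -2.7]
opening: 0.273
```

Handle points along -x, clear of the cover. Lowering.

```bash
python3 -m inch '[[[0,-0.1,-2,0,0,0,2],[0,0,-4,0,0,0,2],[0,0,-4,0,0,0,2],[0,0,-3,0,0,0,2],[0,0,-1,0,0,0,2],[0,0,0,0,0,0,2],[0,0,0,0,0,0,2]]]'
python3 look.py r side wrist; python3 -c "
import numpy as np,cv2
a=cv2.imread('pics/r_side.png')[220:360,210:370];cv2.imwrite('pics/r_crop.png',cv2.resize(a,None,fx=4,fy=4))"
```

```text
clock: 24.45
eef_pos: [0.4371, -0.1057, 0.0811]
eef_rot: [3.14, 0.003, 2.7]
ft_force: [0.0, 0.2, -2.4]
opening: 0.278
24.45 [ 0.4371 -0.1057  0.0811] [3.14e+00 3.00e-03 2.70e+00]
24.5 [ 0.4371 -0.1057  0.0812] [3.14  0.004 2.7  ]
```

View pics/r_crop.png

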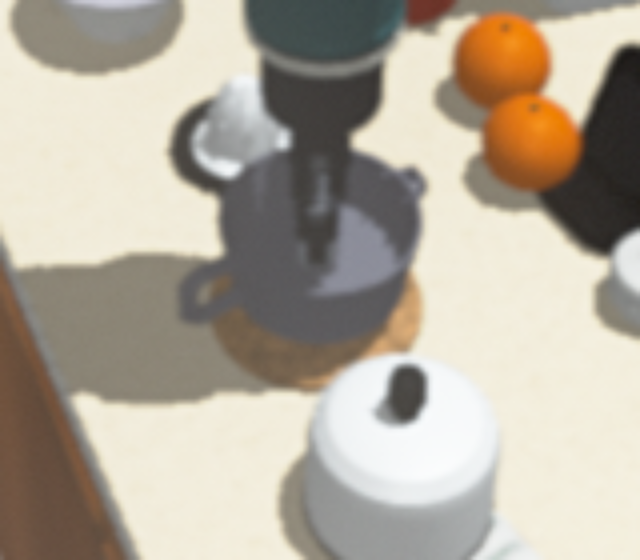

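```bash
python3 -m inch '[[[0,0.1,-0.8,0,0,0,2],[0,0,-0.7,0,0,0,2],[0,0,0,0,0,0,2],[0,0,-0.3,0,0,0,2],[0,0,0,0,0,0,2]]]';python3 -m inch '[[[0,0,-0.2,0,0,0,2],[0,0,0,0,0,0,2]]]'
```

```text
clock: 25.18
eef_pos: [0.4376, -0.1044, 0.0627]
eef_rot: [3.139, 0.005, 2.7]
ft_force: [1.4, 0.4, -2.2]
opening: 0.277
clock: 25.42
eef_pos: [0.4377, -0.1044, 0.0606]
eef_rot: [3.139, 0.005, 2.7]
ft_force: [-0.2, 0.3, -1.6]
opening: 0.274
```

```bash
python3 -m inch '[[[0,0,-0.2,0,0,0,2],[0,0,0,0,0,0,2]]]'
```

```text
clock: 25.68
eef_pos: [0.4379, -0.1045, 0.0587]
eef_rot: [3.139, 0.006, 2.7]
ft_force: [0.5, 0.2, 0.2]
opening: 0.277
```

```bash
python3 -m inch '[[[0,0,-0.15,0,0,0,2],[0,0,0,0,0,0,2]]]'
```

```text
clock: 25.92
eef_pos: [0.4381, -0.1046, 0.0582]
eef_rot: [3.138, 0.006, 2.7]
ft_force: [-4.6, 0.8, 10.1]
opening: 0.277
```

Set down. Release and rise.

```bash
python3 -m inch '[[[0,0,0,0,0,0,3],[0,0,0,0,0,0,4],[0,0,0,0,0,0,4],[0,0,0.5,0,0,0,4],[0,0,3,0,0,0,4],[0,0,4,0,0,0,4],[0,0,5,0,0,0,4],[0,0,4,0,0,0,4]]]'
python3 look.py s wrist; python3 fit.py s wrist .4375 -.105 .08 .06 .073 .066;python3 fit.py s wrist .4375 -.105 .02 .071 .08 .012
```

```text
clock: 26.92
eef_pos: [0.436, -0.1049, 0.2268]
eef_rot: [3.141, 0.001, 2.699]
ft_force: [0.3, -0.3, 0.4]
opening: 0.471
26.925 [ 0.436  -0.1049  0.2268] [3.141e+00 1.000e-03 2.699e+00]
3070 hull [array([ 0.4389, -0.1042]), np.float64(0.0003)] free [array([ 0.4389, -0.1042,  0.0661]), np.float64(0.0004)] all [array([ 0.4383, -0.104 ,  0.0634]), np.float64(0.0012)] z 0.0668 0.0729
360 hull [array([ 0.4389, -0.1036]), np.float64(0.0002)] free [array([ 0.4388, -0.1036,  0.0119]), np.float64(0.0001)] all [array([ 0.4385, -0.1035,  0.0101]), np.float64(0.0011)] z 0.0756 0.0777
```

View pics/s_wrist.png

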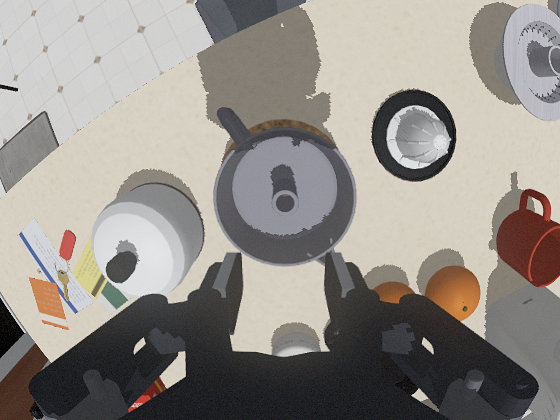

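Juice bowl is on the trivet (sleeve (285,203)), rim z 0.067 as expected, about 3 mm off centre. Now the cover, knob at (121,265).

```bash
python3 -m inch '[[[-0.3,-4,0,0,0,0,4],[-0.4,-4,0,0,0,0,4],[-0.4,-4,0,0,0,0,4],[-0.4,-3,0,0,0,0,4],[0,0,0,0,0,0,4],[0,0,0,0,0,0,4],[0,0,0,0,0,0,4]]]'
python3 look.py t wrist;  python3 fit.py t wrist .4215 -.263 .03 .1 .125 .012;python3 fit.py t wrist .4215 -.263 .065 .05 .084 .057
```

```text
clock: 27.85
eef_pos: [0.4222, -0.2583, 0.2344]
eef_rot: [3.137, 0.01, 2.702]
ft_force: [0.4, -0.4, -0.6]
opening: 0.464
27.85 [ 0.4222 -0.2583  0.2344] [3.137 0.01  2.702]
790 hull [array([ 0.4214, -0.2632]), np.float64(0.0002)] free [array([ 0.4213, -0.2631,  0.0118]), np.float64(0.0001)] all [array([ 0.4197, -0.2622,  0.0084]), np.float64(0.0017)] z 0.1183 0.1212
5235 hull [array([ 0.4206, -0.2632]), np.float64(0.0011)] free [array([ 0.4199, -0.2627,  0.0554]), np.float64(0.0003)] all [array([ 0.42  , -0.2624,  0.0468]), np.float64(0.0042)] z 0.0795 0.084
```

View pics/t_wrist.png

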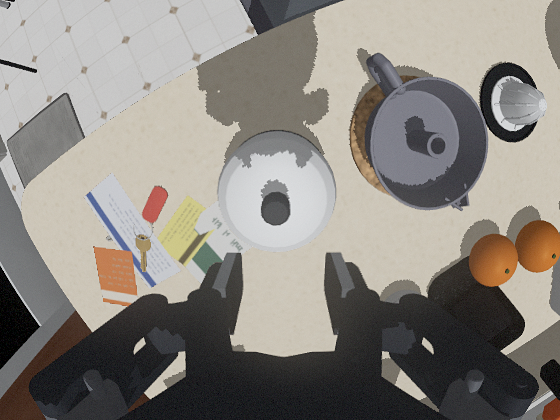

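```bash
python3 -m inch '[[[-0.1,-0.5,-2,0,0.011,0,4],[0,0,-4,0,0,0,4],[0,0,-3,0,0,0,4],[0,0,-1,0,0,0,4],[0,0,0,0,0,0,4],[0,0,0,0,0,0,4]]]'
```

```text
clock: 28.65
eef_pos: [0.4236, -0.2606, 0.134]
eef_rot: [3.14, 0.003, 2.707]
ft_force: [0.2, 0.3, 0.7]
opening: 0.47
```

```bash
python3 -m inch '[[[-0.2,-0.3,-1.2,0,0.003,0,4],[0,0,-1,0,0,0,4],[0,0,0,0,0,0,4],[0,0,0,0,0,0,4]]]'
```

```text
clock: 29.15
eef_pos: [0.4221, -0.264, 0.1117]
eef_rot: [3.141, 0.003, 2.707]
ft_force: [0.2, 0.1, 0.6]
opening: 0.467
```

```bash
python3 -m inch '[[[-0.1,0,-0.2,0,0,0,4],[0,0,0,0,0,0,3],[0,0,0,0,0,0,2],[0,0,0,0,0,0,2],[0,0,0,0,0,0,2],[0,0,0,0,0,0,2],[0,0,0,0,0,0,2]]]' 60; python3 -m inch '[[[0,0,0.5,0,0,0,2],[0,0,1,0,0,0,2],[0,0,2,0,0,0,2],[0,0,3,0,0,0,2],[0,0,3,0,0,0,2],[0,0,3,0,0,0,2],[0,0,0,0,0,0,2],[0,0,0,0,0,0,2]]]'
python3 look.py u wrist side
```

```text
clock: 30.02
eef_pos: [0.4213, -0.2641, 0.1102]
eef_rot: [3.14, 0.003, 2.707]
ft_force: [-0.6, -0.7, 0.9]
opening: 0.259
clock: 31.02
eef_pos: [0.4203, -0.2641, 0.2422]
eef_rot: [3.14, 0.004, 2.707]
ft_force: [-0.1, -0.1, -1.6]
opening: 0.257
31.025 [ 0.4203 -0.2641  0.2422] [3.14  0.004 2.707]
31.075 [ 0.4203 -0.2642  0.2422] [3.14  0.004 2.706]
```

View pics/u_side.png

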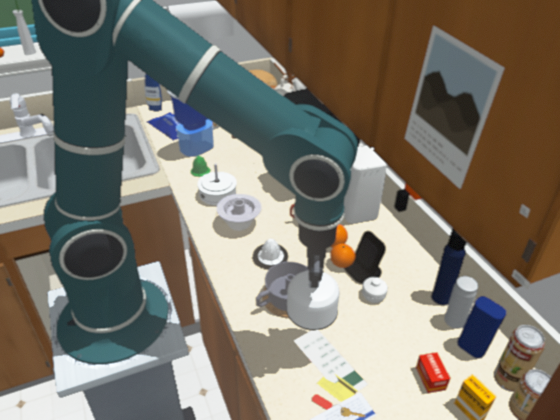

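View pics/u_wrist.png

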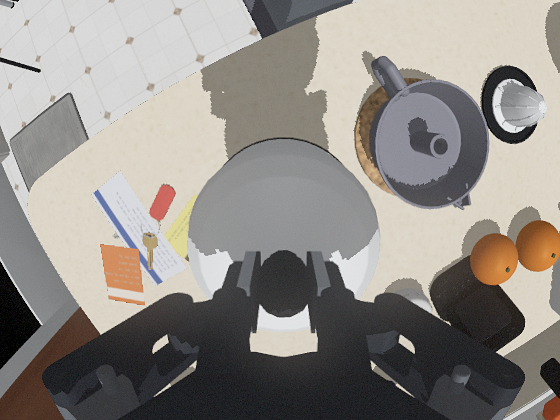

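Cover is held by its knob (283,283) and hanging level. Raising it further and carrying it to the base.

```bash
python3 -m inch '[[[0,1,2,0,0,0,2],[-0.1,3,1.5,0,0,0,2],[-0.15,4.5,0,0,0,0,2],[-0.15,4.5,0,0,0,0,2],[-0.15,4.5,0,0,0,0,2],[-0.15,4.5,0,0,0,0,2],[-0.15,4.5,0,0,0,0,2],[-0.15,4.5,0,0,0,0,2]]]';python3 -m inch '[[[-0.15,4.5,0,0,0,0,2],[-0.15,4.5,0,0,0,0,2],[-0.15,4.5,0,0,0,0,2],[-0.15,4.5,0,0,0,0,2],[-0.15,4.5,0,0,0,0,2],[-0.15,3.5,0,0,0,0,2],[-0.1,2,0,0,0,0,2],[0,0,0,0,0,0,2]]]';python3 -m inch '[[[0,0,0,0,0,0,2]]]'
```

```text
clock: 32.12
eef_pos: [0.4061, 0.0524, 0.2728]
eef_rot: [-3.137, -0.004, 2.7]
ft_force: [1.5, 0.8, -0.7]
opening: 0.26
clock: 33.12
eef_pos: [0.3923, 0.3424, 0.2666]
eef_rot: [-3.128, -0.01, 2.702]
ft_force: [0.4, -0.2, -1.7]
opening: 0.257
clock: 33.25
eef_pos: [0.3926, 0.3414, 0.2663]
eef_rot: [-3.127, -0.01, 2.701]
ft_force: [-0.2, 0.2, -0.9]
opening: 0.26
```

```bash
python3 -m inch '[[[0.2,2.6,0,0.009,-0.015,0,2],[0.3,2.6,0,0,0,0,2],[0,0,0,0,0,0,2],[0,0,0,0,0,0,2],[0,0,0,0,0,0,2]]]'
python3 look.py v wrist side scene; python3 -c "
import numpy as np,cv2
a=cv2.imread('pics/v_side.png')[90:230,140:280];b=cv2.imread('pics/v_scene.png')[180:320,170:310];cv2.imwrite('pics/v_crop.png',cv2.resize(np.hstack([a,b]),None,fx=2.8,fy=2.8))"
```

```text
clock: 33.88
eef_pos: [0.399, 0.3931, 0.2666]
eef_rot: [3.139, 0.001, 2.696]
ft_force: [-0.6, 0.2, -1.4]
opening: 0.258
33.875 [0.399  0.3931 0.2666] [3.139e+00 1.000e-03 2.696e+00]
33.925 [0.399  0.393  0.2667] [3.139e+00 1.000e-03 2.696e+00]
33.975 [0.399  0.3931 0.2667] [3.139e+00 1.000e-03 2.696e+00]
```

View pics/v_crop.png

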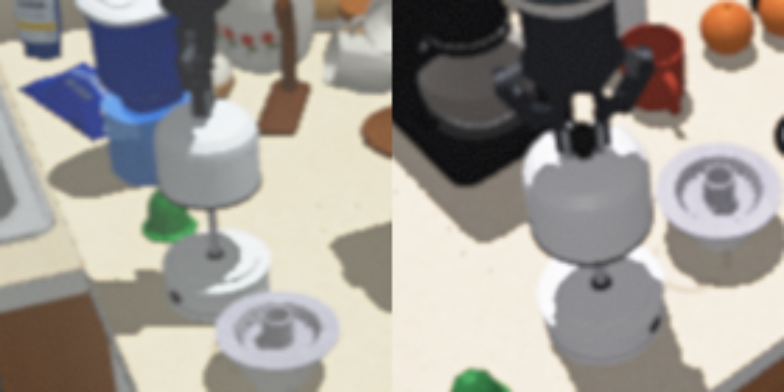

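View pics/v_wrist.png

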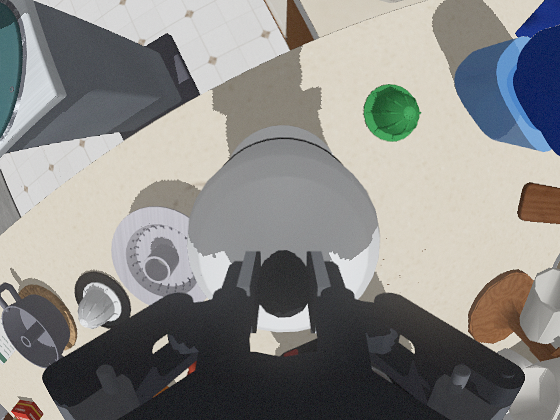

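```bash
python3 - <<'E'
from h import *
for n in('side','scene'):
    P=np.load(f'pics/v_{n}_P.npy').reshape(-1,3);P=P[~np.isnan(P[:,0])]
    for nm,z0,z1,r in(('cover',.165,.215,.057),('base',.008,.042,.063),('spindle',.07,.12,.0055)):
        Q=P[(np.hypot(P[:,0]-.398,P[:,1]-.393)<.07)&(P[:,2]>z0)&(P[:,2]<z1)]
        print(n,nm,len(Q),[np.round(x,4) for x in circ(Q,r,[.398,.393])])
E
```

```text
side cover 511 [array([0.3992, 0.3932]), np.float64(0.0015)]
side base 208 [array([0.3986, 0.3951]), np.float64(0.0018)]
side spindle 45 [array([0.3964, 0.3912]), np.float64(0.0015)]
scene cover 571 [array([0.3995, 0.3922]), np.float64(0.0005)]
scene base 282 [array([0.3998, 0.3907]), np.float64(0.0009)]
scene spindle 16 [array([0.3987, 0.3918]), np.float64(0.0005)]
```

Cover and base agree within 1–2 mm in both cameras. Lowering in stages.

```bash
python3 -m inch '[[[0,0.1,-2,0,0,0,2],[0,0,-2,0,0,0,2],[0,0,-2,0,0,0,2],[0,0,-0.8,0,0,0,2],[0,0,0,0,0,0,2],[0,0,0,0,0,0,2]]]'
```

```text
clock: 34.78
eef_pos: [0.3998, 0.3938, 0.1989]
eef_rot: [3.136, 0.002, 2.695]
ft_force: [0.4, 0.8, -0.9]
opening: 0.254
```

```bash
python3 -m inch '[[[-0.2,0,-1.2,0,0,0,2],[0,0,-1,0,0,0,2],[0,0,0,0,0,0,2],[0,0,0,0,0,0,2]]]'
python3 look.py w side scene; python3 - <<'E'
from h import *
for n in('side','scene'):
    P=np.load(f'pics/w_{n}_P.npy').reshape(-1,3);P=P[~np.isnan(P[:,0])]
    for nm,z0,z1,r in(('cover',.08,.135,.057),('base',.008,.042,.063)):
        Q=P[(np.hypot(P[:,0]-.398,P[:,1]-.393)<.07)&(P[:,2]>z0)&(P[:,2]<z1)]
        print(n,nm,len(Q),[np.round(x,4) for x in circ(Q,r,[.398,.393])])
a=cv2.imread('pics/w_side.png')[90:230,140:280];b=cv2.imread('pics/w_scene.png')[180:320,170:310];cv2.imwrite('pics/w_crop.png',cv2.resize(np.hstack([a,b]),None,fx=2.8,fy=2.8))
E
```

```text
clock: 35.28
eef_pos: [0.3978, 0.394, 0.176]
eef_rot: [3.135, 0.002, 2.695]
ft_force: [-0.0, -0.2, -0.7]
opening: 0.261
35.275 [0.3978 0.394  0.176 ] [3.135e+00 2.000e-03 2.695e+00]
35.325 [0.3978 0.3939 0.176 ] [3.136e+00 2.000e-03 2.695e+00]
side cover 531 [array([0.3984, 0.3946]), np.float64(0.0017)]
side base 206 [array([0.398 , 0.3955]), np.float64(0.0015)]
scene cover 566 [array([0.3986, 0.3931]), np.float64(0.0006)]
scene base 285 [array([0.3998, 0.3906]), np.float64(0.0008)]
```

View pics/w_crop.png

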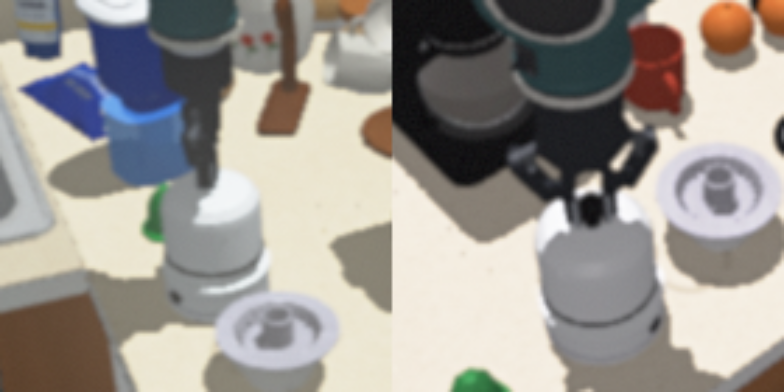

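The cover hangs about 16 mm above the shoulder, centred. Lowering slowly to seat.

```bash
python3 -m inch '[[[0,0,-0.5,0,0,0,2],[0,0,-0.3,0,0,0,2],[0,0,0,0,0,0,2],[0,0,0,0,0,0,2]]]';python3 -m inch '[[[0,0,-0.3,0,0,0,2],[0,0,0,0,0,0,2]]]';python3 -m inch '[[[0,0,-0.2,0,0,0,2],[0,0,0,0,0,0,2]]]'
```

```text
clock: 35.88
eef_pos: [0.398, 0.394, 0.1678]
eef_rot: [3.135, 0.003, 2.695]
ft_force: [-0.1, 0.0, -1.6]
opening: 0.255
clock: 36.12
eef_pos: [0.398, 0.3941, 0.1647]
eef_rot: [3.135, 0.003, 2.695]
ft_force: [0.2, 0.4, -1.3]
opening: 0.261
clock: 36.38
eef_pos: [0.398, 0.3941, 0.1625]
eef_rot: [3.135, 0.003, 2.695]
ft_force: [-0.8, -0.1, -0.5]
opening: 0.259
```

```bash
python3 -m inch '[[[0,0,-0.2,0,0,0,2],[0,0,0,0,0,0,2]]]';python3 -m inch '[[[0,0,-0.15,0,0,0,2],[0,0,0,0,0,0,2]]]'
```

```text
clock: 36.62
eef_pos: [0.398, 0.3942, 0.1605]
eef_rot: [3.134, 0.003, 2.695]
ft_force: [0.7, -0.3, -0.4]
opening: 0.257
clock: 36.88
eef_pos: [0.3985, 0.3947, 0.16]
eef_rot: [3.133, 0.003, 2.695]
ft_force: [-1.5, -0.7, 3.5]
opening: 0.258
```

Contact at exactly the predicted seated height (0.160). Releasing.

```bash
python3 -m inch '[[[0,0,-0.05,0,0,0,2],[0,0,0,0,0,0,3],[0,0,0,0,0,0,4],[0,0,0,0,0,0,4.4],[0,0,1,0,0,0,4.4],[0,0,3,0,0,0,4.4],[0,0,4,0,0,0,4.4],[0,0,3,0,0,0,4.4]]]'
python3 look.py x wrist side scene; python3 fit.py x wrist .398 .394 .03 .155 .175 .012; python3 - <<'E'
from h import *
for n in('side','scene'):
    P=np.load(f'pics/x_{n}_P.npy').reshape(-1,3);P=P[~np.isnan(P[:,0])]
    for nm,z0,z1,r in(('cover',.065,.115,.057),('base',.008,.042,.063)):
        Q=P[(np.hypot(P[:,0]-.398,P[:,1]-.393)<.07)&(P[:,2]>z0)&(P[:,2]<z1)]
        print(n,nm,len(Q),[np.round(x,4) for x in circ(Q,r,[.398,.393])])
a=cv2.imread('pics/x_side.png')[90:350,140:380];cv2.imwrite('pics/x_crop.png',cv2.resize(a,None,fx=2.2,fy=2.2))
E
```

```text
clock: 37.88
eef_pos: [0.3977, 0.3938, 0.2729]
eef_rot: [3.136, 0.002, 2.695]
ft_force: [0.4, 0.7, 0.1]
opening: 0.514
37.875 [0.3977 0.3938 0.2729] [3.136e+00 2.000e-03 2.695e+00]
37.925 [0.3986 0.3947 0.2767] [3.132 0.004 2.695]
37.975 [0.3985 0.3946 0.2746] [3.132 0.004 2.695]
821 hull [array([0.3988, 0.3964]), np.float64(0.0003)] free [array([0.3986, 0.3964, 0.0116]), np.float64(0.0001)] all [array([0.3974, 0.3969, 0.0083]), np.float64(0.0019)] z 0.1683 0.171
side cover 470 [array([0.3989, 0.3956]), np.float64(0.0015)]
side base 211 [array([0.3986, 0.395 ]), np.float64(0.0017)]
scene cover 481 [array([0.3993, 0.3944]), np.float64(0.0005)]
scene base 283 [array([0.3999, 0.3906]), np.float64(0.0009)]
```

View pics/x_crop.png

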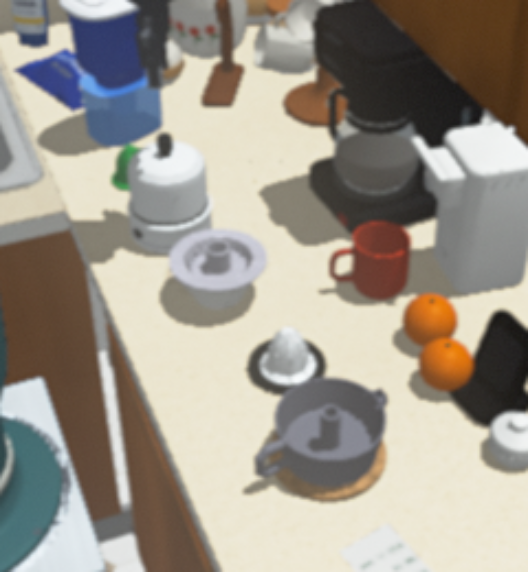

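View pics/x_wrist.png

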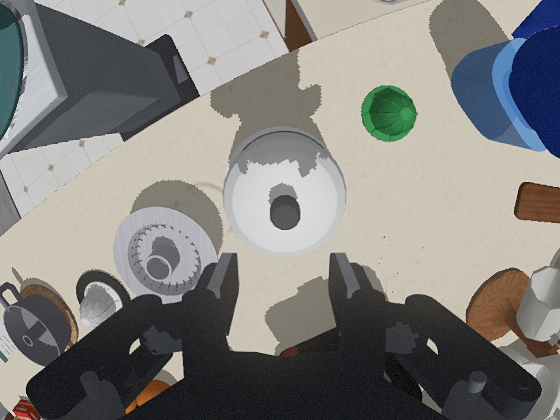

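```bash
python3 - <<'E'
from h import *
A=[]
for n in('side','scene'):
    P=np.load(f'pics/x_{n}_P.npy').reshape(-1,3);P=P[~np.isnan(P[:,0])]
    A.append(P[(np.hypot(P[:,0]-.399,P[:,1]-.395)<.065)&(P[:,2]>.062)&(P[:,2]<.120)])
for Q in A+[np.vstack(A)]:
    g=lambda q:np.hypot(Q[:,0]-q[0]-q[2]*(Q[:,2]-.09),Q[:,1]-q[1]-q[3]*(Q[:,2]-.09))-.057
    s=least_squares(g,[.399,.395,0,0],loss='soft_l1',f_scale=.002);print(s.x.round(4))
# knob top plane + cover top ring from wrist
P=np.load('pics/x_wrist_P.npy').reshape(-1,3);P=P[~np.isnan(P[:,0])]
r=np.hypot(P[:,0]-.3988,P[:,1]-.3955)
for a,b,z0,z1 in((0,.010,.16,.175),(.025,.045,.11,.145)):
    Q=P[(r>a)&(r<b)&(P[:,2]>z0)&(P[:,2]<z1)];th=np.arctan2(Q[:,1]-.3955,Q[:,0]-.3988)
    M=np.c_[Q[:,:2]-[.3988,.3955],r[(r>a)&(r<b)&(P[:,2]>z0)&(P[:,2]<z1)]**2,np.ones(len(Q))];print(len(Q),np.linalg.lstsq(M,Q[:,2],rcond=None)[0].round(4))
E
python3 -m inch '[[[0,0,1,0,0,0,5],[0,0,0,0,0,0,5],[0,0,0,0,0,0,5],[0,0,0,0,0,0,5]]]'
python3 look.py y side scene
python3 fit.py y scene .6315 .157 .06 .075 .095 .041;python3 fit.py y side .6315 .157 .06 .075 .095 .041; python3 fit.py y side .417 .228 .075 .055 .07 .068; python3 fit.py y side .439 -.104 .075 .06 .073 .066;python3 fit.py y side .448 .053 .03 .055 .075
```

```text
[ 0.3989  0.3958 -0.0109  0.0283]
[ 0.3994  0.3943  0.0138 -0.0201]
[ 0.3994  0.395   0.0109 -0.0006]
542 [ 0.0087  0.0212 -5.2578  0.169 ]
5679 [ 3.5000e-03  4.5000e-03 -4.1714e+00  1.4020e-01]
clock: 38.52
eef_pos: [0.3976, 0.3936, 0.2819]
eef_rot: [3.137, 0.002, 2.695]
ft_force: [-0.9, -0.1, -0.5]
opening: 0.586
38.525 [0.3976 0.3936 0.2819] [3.137e+00 2.000e-03 2.695e+00]
38.575 [0.3975 0.3936 0.2818] [3.137e+00 2.000e-03 2.695e+00]
107 hull [array([0.6314, 0.1582]), np.float64(0.0007)] free [array([0.6314, 0.1582, 0.041 ]), np.float64(0.0007)] all [array([0.6308, 0.1586, 0.039 ]), np.float64(0.0012)] z 0.0829 0.0884
210 hull [array([0.6304, 0.1556]), np.float64(0.0007)] free [array([0.6297, 0.1555, 0.0423]), np.float64(0.0012)] all [array([0.631 , 0.1554, 0.0387]), np.float64(0.0017)] z 0.0819 0.0908
707 hull [array([0.4163, 0.2266]), np.float64(0.0012)] free [array([0.4164, 0.2266, 0.0687]), np.float64(0.0012)] all [array([0.4158, 0.2242, 0.0559]), np.float64(0.0068)] z 0.0648 0.0699
438 hull [array([ 0.4387, -0.1055]), np.float64(0.0009)] free [array([ 0.4391, -0.1053,  0.0673]), np.float64(0.001)] all [array([ 0.4382, -0.1065,  0.0636]), np.float64(0.0017)] z 0.0659 0.0729
80 hull [array([0.4474, 0.0468, 0.0165]), np.float64(0.0011)] free [array([0.4474, 0.0468, 0.0165]), np.float64(0.0011)] all [array([0.4466, 0.0487, 0.0104]), np.float64(0.0029)] z 0.0619 0.0696
```

Everything checks out: cover tilt about 0.01 rad, knob top 0.168, mug unmoved, gripper clear. Handing in.

```bash
python3 -c "
from workcell import bot
print(bot.hand_in())"
```

```text
the job is handed in; nothing more can be done
None
```

The juicer is apart, all four parts are in their places, and I handed the job in at about 39 s of the 122 s allowed. The gripper was open and about 10 cm clear of everything. The hand-in reports no verdict.

| Part | Where it ended | My last check |
|---|---|---|
| Cone | Over the prong, foot on the tray | Centre within about 1 mm of the tray's; top at z 0.067 m |
| Strainer | Rim on the white bowl's rim | Centre about 2 mm off; rim top at z 0.065 m, as expected |
| Juice bowl | Upright on the trivet | Centre about 3 mm off; rim at z 0.067 m; never visibly tipped while carried |
| Cover | Down on the base's shoulder | Contact came at the seated height I predicted; knob top at z 0.168 m; tilt about 0.01 rad |

- **Cover centring:** the cameras disagreed a little on the cover against the base: 0.7 mm from the side view, 2.5 mm from the wrist and 3.8 mm from the scene view. All are under the 7 mm limit.
- **Cover tilt:** single-camera fits gave up to 0.03 rad. The combined fit gave 0.01 rad, and every figure is under the 0.06 rad limit.
- **Cone centring:** the last side-camera fit of the cone tip was about 5 mm off the wrist camera's figure, because it sees only one flank. It is still within the 13 mm limit.
- **Bystanders:** the mug measured the same as at the start. I did not re-measure the timer; the arm stayed away from it and it looked unmoved in the last side picture.

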